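# Empty used vials into the sharps collector and hold its lever down

### The job

Clear the five used glass vials into the sharps collector: with the tray still locked, pick up the steel pot, tip all five vials into the open tray on top and stand the empty pot upright on the counter again. Then flip the safety catch inward so that it no longer blocks the lever, pull the lever forward and down to its stop so that the tray drops the vials into the bin, and finish still holding the lever there: do not let go. Leave the gel bottle, the wipes tub and the ultrasound probe alone.

Things in the scene. Friction and masses are not known exactly. Their poses are not given: they have to be found in the camera images.
- collector: Sharps collector, fixed yellow box 220 deep (x) x 200 wide (y) x 200 mm high. Origin: centre of its underside; at yaw 0 its front (-x) faces the robot; z up. Rim of the open top at z = 200 mm; the opening over the tray spans x -30 to +106, y -96 to +96 mm. In front of it a clear hood slopes to z = 160 mm at x = -110. Lever: outside the right (-y) wall; catch: on top of that wall.
- tray_floor (a point): Middle of the floor of the white tray that hangs in the opening: floor 90 (x) x 172 (y) mm, back wall 70 mm high, low sloping front lip; at rest at collector (50, 0, 115) mm. The tray turns with the lever and tips its load forward and down into the bin.
- lever (a joint): Angle of lever and tray (rad): 0 = lever upright and tray level (rest), 1.3 = pulled forward (to the collector's -x) and down to its stop, tray tipped and emptied. A spring always drives it back to 0: about 4 N at the grip at rest, 8 N at the stop. The closed catch blocks it after about 0.05 rad.
- lever_grip (a point): Middle of the lever's grip, a plain round grey bar 15 mm in diameter along the collector's y, its free length running from 36 mm on the collector's side of this point (where the 18 x 8 mm flat lever arm stands) to 42 mm outward. At rest it lies at collector (25, -162, 260) mm. It moves with the lever on a circle of radius 110 mm.
- lever_hinge (a point): Point on the lever's turning axis (along the collector's y) in the plane of lever_grip: collector (25, -162, 150) mm.
- catch (a joint): Angle of the safety catch (rad): 0 = closed, the thumb tab stands upright and the blade lies level, pointing outward in front of the lever arm; 1.6 = fully flipped: tab lying flat, pointing inward over the tray opening, blade upright and clear of the lever. The lever is free from about 1.2. The catch stays where it is left (friction, about 1 N at the tab).
- catch_tab (a point): On the thumb tab of the catch, a grey plate 22 mm long (collector x), 7 mm thick (y) and 45 mm high, this point 30 mm above the hinge pin and 15 mm below the tab's top edge. Flip it by pushing the tab towards the collector's middle (+y), then down.
- catch_hinge (a point): Point on the hinge pin of the catch below catch_tab: collector (-27, -98, 208) mm; the pin runs along the collector's x.
- cup_center (a point): Middle of the round steel pot, half-way up: 60 mm high, outside diameter 50 mm at the foot and 64 mm at the rim (57 mm at this point), wall 2.5 mm, open top, about 90 g. z is the pot's axis, pointing to the mouth. Stands on the counter at the start with the five vials upright in it; they slide out once it is tipped a little past level.
- vial1_center (a point): Centre of a used glass vial with metal cap, a cylinder 14 mm in diameter and 29 mm long (its z axis), 10 g. There are five alike.
- vial2_center (a point): Centre of another such vial.
- vial3_center (a point): Centre of another such vial.
- vial4_center (a point): Centre of another such vial.
- vial5_center (a point): Centre of another such vial.
- gel_center (a point): Half-way up the white gel bottle, 56 mm in diameter, 170 mm high, standing. Bystander.
- wipes_center (a point): Half-way up the wipes tub, 92 mm in diameter, 130 mm high, standing. Bystander.
- probe_center (a point): Middle of the cordless ultrasound probe, 130 x 64 x 26 mm, lying on the counter. Bystander.

How it is judged:
On the way, in this order (a step that is already met when the one before it is completed fails the run):
1. the pot is held over the collector and tipped (height (world z) of cup_center above 0.2 m and angle between cup_center's own z axis and vertical above 1 rad and horizontal distance between cup_center and tray_floor below 0.2 m), for 0.05 s.
2. all five vials lie in the tray, out of the pot, while the catch is closed and the lever at rest (x of vial1_center in the frame of collector between -0.04 and 0.11 m and y of vial1_center in the frame of collector between -0.1 and 0.1 m and z of vial1_center in the frame of collector between 0.105 and 0.195 m and distance between each of vial1_center, vial2_center, vial3_center, vial4_center, vial5_center and cup_center above 0.045 m and x of vial2_center in the frame of collector between -0.04 and 0.11 m and y of vial2_center in the frame of collector between -0.1 and 0.1 m and z of vial2_center in the frame of collector between 0.105 and 0.195 m and x of vial3_center in the frame of collector between -0.04 and 0.11 m and y of vial3_center in the frame of collector between -0.1 and 0.1 m and z of vial3_center in the frame of collector between 0.105 and 0.195 m and x of vial4_center in the frame of collector between -0.04 and 0.11 m and y of vial4_center in the frame of collector between -0.1 and 0.1 m and z of vial4_center in the frame of collector between 0.105 and 0.195 m and x of vial5_center in the frame of collector between -0.04 and 0.11 m and y of vial5_center in the frame of collector between -0.1 and 0.1 m and z of vial5_center in the frame of collector between 0.105 and 0.195 m and value of joint catch below 0.5 rad and value of joint lever below 0.12 rad), for 0.2 s.
3. the empty pot stands upright on the counter, let go (angle between cup_center's own z axis and vertical below 0.1 rad and height (world z) of cup_center between 0.02 and 0.04 m and linear speed of cup below 0.02 m/s and contact force between the fingers and cup below 0.2 N), for 0.2 s.
4. the catch is flipped clear of the lever while the lever is still at rest (value of joint catch above 1.15 rad and value of joint lever below 0.15 rad), for 0.1 s.
5. the lever is pulled down to its stop and held there (value of joint lever above 1.15 rad and contact force between any of the fingers, the arm and lever above 1.5 N), for 0.5 s.
At the end, for the whole second after the job is handed in: The hand holds the lever near its stop (above 1.15 rad, over 1.5 N between hand and lever), the catch is still flipped (above 1.0 rad), all five vials lie in the bin (under 100 mm above its underside), and the empty pot stands upright (within 0.1 rad) and still on the counter (all of step 5 and x of vial1_center in the frame of collector between -0.112 and 0.112 m and y of vial1_center in the frame of collector between -0.102 and 0.102 m and z of vial1_center in the frame of collector between 0 and 0.1 m and x of vial2_center in the frame of collector between -0.112 and 0.112 m and y of vial2_center in the frame of collector between -0.102 and 0.102 m and z of vial2_center in the frame of collector between 0 and 0.1 m and x of vial3_center in the frame of collector between -0.112 and 0.112 m and y of vial3_center in the frame of collector between -0.102 and 0.102 m and z of vial3_center in the frame of collector between 0 and 0.1 m and x of vial4_center in the frame of collector between -0.112 and 0.112 m and y of vial4_center in the frame of collector between -0.102 and 0.102 m and z of vial4_center in the frame of collector between 0 and 0.1 m and x of vial5_center in the frame of collector between -0.112 and 0.112 m and y of vial5_center in the frame of collector between -0.102 and 0.102 m and z of vial5_center in the frame of collector between 0 and 0.1 m and value of joint catch above 1 rad and angle between cup_center's own z axis and vertical below 0.1 rad and height (world z) of cup_center between 0.02 and 0.04 m and linear speed of cup below 0.02 m/s); the arm keeps its last pose, push and grip.
It fails at once if the lever is forced past the closed catch (value of joint lever above 0.25 rad and value of joint catch below 0.8 rad).
It fails at once if the gel bottle is knocked over or shifted by more than 30 mm (distance of gel_center from where it was at the start of the episode above 0.03 m or angle between gel_center's own z axis and vertical above 0.5 rad).
It fails at once if the wipes tub is knocked over or shifted by more than 30 mm (distance of wipes_center from where it was at the start of the episode above 0.03 m or angle between wipes_center's own z axis and vertical above 0.5 rad).
It fails at once if the probe is knocked over or shifted by more than 30 mm (distance of probe_center from where it was at the start of the episode above 0.03 m).
It also fails if it takes over 72 s, if anything falls off the work surface, if the arm or the gripper's body presses on something with over 40 N, if the wrist force passes 120 N, or if a joint passes its speed limit or range.

### The arm

A 6-joint arm with a two-finger parallel gripper is mounted at the origin on the work surface. World frame = base frame: x ahead of the robot, y to its left, z up, the work surface at z = 0. Lengths are in m, angles in rad, forces in N, time in s.
With the tool pointing down it reaches from about 0.375 to 0.9 m from the base axis. Payload 3.1 kg.
Tool frame: the origin (TCP) lies on the front face of the gripper's body, between the roots of the fingers; the fingertips stand 73 mm ahead of it and the grasp point (between the pads) lies 54 mm ahead of it (manip.tips_ahead is the distance from the TCP to the fingertips, in m); z points along the fingers, y is the line along which they close (so a half turn about z gives the same grasp; the last joint's range is limited). The gripper opens to 85 mm and grips with 20 to 120 N. Pads are 22 mm wide; open, the fingers measure 114 mm over their backs; the gripper's body (76 mm by 85 mm) begins 54 mm behind the grasp point. The pads swing forward as they close: fully open they stand 13 mm farther back than shut.
Start: joints at [1.091, 0.527, 1.433, -0, 1.181, -0.178], TCP at [0.185, 0.597, 0.304] pointing down, gripper open.
Joint ranges: [-3.08, 3.08], [-0.75, 2.2], [0.22, 2.44], [-1.43, 4.57], [0, 2.65], [-2.85, 2.85]. Speed limits (rad/s): [2.79, 2.79, 3.14, 3.14, 3.14, 3.14].

### API

Orientations are given as a unit quaternion [x, y, z, w].
In Python, from station import sense, eyes, workorder, manip gives the robot as it stands.
- The arm moves only by the shell command python3 -m inch 'ROWS' [OPENING] [FORCE]. ROWS is JSON, a list of rows, each an object of numbers: "dx", "dy", "dz": the shift along the tool's x, y, z in cm; "wx", "wy", "wz": the turn, a rotation vector about the tool's x, y, z in degrees. In form: [{"dx": .., "dy": .., "dz": .., "wx": .., "wy": .., "wz": ..}, ...]. A call has 1 to 10 rows; each row shifts and turns the commanded pose from where the row before left it, along the tool's axes as they then stand; what a row does not reach is not made up. A row lasts 1/8 s, in which the tool goes at most 62.5 mm and 10.7 degrees, less where a joint would pass 70% of its speed; a pose out of reach is approached as far as the arm can. A call with a gripper value outside its range is refused whole. OPENING is the opening, from 0 (shut) to 1 (fully open), set as the call begins (- or left out, the last holds). The fingers move at their own pace and stop on an object; FORCE is the grip in N (left out, the last holds). Time passes only in rows, so rows that do not move let the fingers close. It gives the time, the measured TCP pose, the force, the opening and the grip force at its end, in the units of the state.
- sense(): the state, without advancing time (a new reading comes with each control period).
- eyes.snapshot(name): name is "scene" or "side" or "wrist"; returns the picture (384x512x3 uint8, red, green, blue); there is no depth.
- eyes.camera_params(name): a dict with "fx", "fy", "cx", "cy" (pixels), "D" ([k1, k2, p1, p2, k3] as OpenCV has them; the pictures are not rectified), "rvec" (rotation vector, rad) and "tvec" (3), from world to camera coordinates, as OpenCV has them. Camera axes: x right, y down, z forward; pixel columns grow to the right and rows downward; lengths in m; the calibration is good to about 2 mm. A picture is of the moment at which its call begins: read the wrist's pose just before it. camera_params takes no time and is no camera call; for the wrist camera it gives the pose at the moment of the call.
- workorder.sign_off(): hands the job in; it is judged then, once.
The state is a dict: "t": time; "q": joint angles; "qd": joint speeds; "tau": joint torques, N m; "tcp_pos": TCP position; "tool_rot": TCP orientation; "force": force on the tool from outside, world axes, zero at the start; "ft_torque": the same for the moment, N m; "finger_gap": opening from 0.0 (shut) to 1.0 (fully open); "gripper_force": force on a finger pad.
Only numpy, scipy, OpenCV 4.12 (cv2) and the standard library are available. Lean on these libraries where they do the work, as an engineer would, in place of code of your own. Each camera call takes 0.05 s, during which the arm holds its last target. There are 200 camera calls.

## Working session

There is one attempt and no reset: what is moved stays moved. The work goes in short steps, Python scripts to look and compute and a shell command to move; the robot and the scene stay as the last step left them, time stands still between calls to the robot, and variables do not carry over. Pictures are saved under pics/ and viewed, at most 10 in all, crops included, and the job is handed in when it is done.

```bash
mkdir -p pics; ls
python3 - <<'E'
from station import sense, eyes
import cv2,numpy as np
a=eyes.snapshot("scene");b=eyes.snapshot("side")
cv2.imwrite("pics/raw_scene.png",a[:,:,::-1]);cv2.imwrite("pics/raw_side.png",b[:,:,::-1])
for n in("scene","side","wrist"):
    p=eyes.camera_params(n);print(n,p)
s=sense();print(s)
E
```

```text
pics
scene {'fx': 398.87962612807644, 'fy': 398.87962612807644, 'cx': 253.3798291827146, 'cy': 195.643811314372, 'D': array([0.00965099, 0.        , 0.        , 0.        , 0.        ]), 'rvec': array([ 2.33641392,  0.75945022, -0.25634687]), 'tvec': array([-0.47384689, -0.12702381,  1.71927313])}
side {'fx': 366.31354527686125, 'fy': 366.31354527686125, 'cx': 249.88467195122618, 'cy': 191.42795414676613, 'D': array([-0.09381223,  0.        ,  0.        ,  0.        ,  0.        ]), 'rvec': array([ 2.21256545, -0.15394845,  0.04919862]), 'tvec': array([-0.53697806,  0.21999437,  1.14046483])}
wrist {'fx': 323.4755727481407, 'fy': 323.4755727481407, 'cx': 252.51755820239538, 'cy': 190.61251605992126, 'D': array([-0.0631958,  0.       ,  0.       ,  0.       ,  0.       ]), 'rvec': array([-2.31227622, -1.70541442, -0.26943064]), 'tvec': array([-0.6237498 , -0.04064991,  0.38051832])}
{'t': 0.1, 'q': array([ 1.09147753e+00,  5.28388663e-01,  1.43379060e+00,  1.09028883e-05,
        1.18139694e+00, -1.78510242e-01]), 'qd': array([ 4.27147874e-04,  1.49797857e-04, -1.95753847e-03, -6.45416551e-05,
       -1.73510534e-03,  8.99163097e-04]), 'tau': array([-3.43951097e-04, -4.43306565e+01, -1.78586233e+01, -2.20489783e-04,
        3.92514310e-03, -2.53557815e-06]), 'tcp_pos': array([0.18492001, 0.59648418, 0.3030166 ]), 'tool_rot': array([ 1.49839834e-01,  9.88709786e-01, -9.36982096e-04, -3.25130518e-04]), 'force': array([-0.25539969, -0.17367377,  0.38484556]), 'ft_torque': array([-0.04438118, -0.01366499, -0.01039103]), 'gripper_force': 0.0, 'finger_gap': 1.0027028097117552}
```

View pics/raw_scene.png

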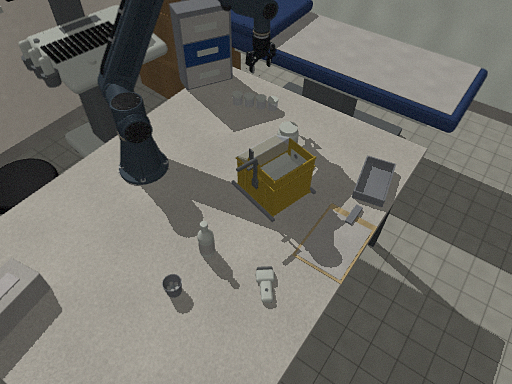

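View pics/raw_side.png

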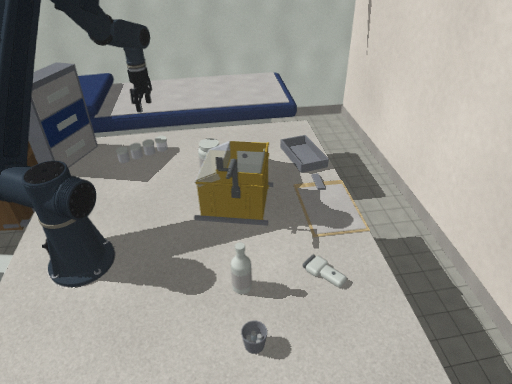

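The scene view shows the pot at (173,286), gel at (207,240), probe at (265,283) and the collector around (275,180), with its lever facing the side camera. In the side view the pot is at (254,336), gel at (242,270) and collector at (235,180). Next I enlarge the collector and pot.

```bash
cat > h.py <<'E'
import cv2,numpy as np
from station import sense, eyes
from scipy.spatial.transform import Rotation as R
def cam(n):
    p=eyes.camera_params(n);K=np.array([[p['fx'],0,p['cx']],[0,p['fy'],p['cy']],[0,0,1]])
    M=R.from_rotvec(p['rvec']).as_matrix();return K,p['D'],M,p['tvec']
def ray(n,uv,c=None):
    K,D,M,t=c or cam(n);x=cv2.undistortPoints(np.array([[uv]],float),K,D)[0,0]
    d=M.T@np.array([x[0],x[1],1]);return -M.T@t,d/np.linalg.norm(d)
def onz(n,uv,z,c=None):
    o,d=ray(n,uv,c);return o+d*(z-o[2])/d[2]
def tri(n1,a,n2,b):
    (o1,d1),(o2,d2)=ray(n1,a),ray(n2,b)
    s=np.linalg.lstsq(np.c_[d1,-d2],o2-o1,rcond=None)[0];p,q=o1+s[0]*d1,o2+s[1]*d2
    return (p+q)/2,np.linalg.norm(p-q)
def proj(n,P,c=None):
    K,D,M,t=c or cam(n);return cv2.projectPoints(np.atleast_2d(P).astype(float),M,t,K,D)[0][:,0]
E
python3 - <<'E'
from h import *
a=cv2.imread("pics/raw_scene.png");b=cv2.imread("pics/raw_side.png")
A=cv2.resize(a[130:225,225:325],None,fx=4,fy=4,interpolation=2);B=cv2.resize(b[135:230,185:285],None,fx=4,fy=4,interpolation=2)
C=cv2.resize(a[265:305,150:200],None,fx=5,fy=5,interpolation=2);D=cv2.resize(b[315:355,230:280],None,fx=5,fy=5,interpolation=2)
cv2.imwrite("pics/c1.png",np.vstack([np.hstack([A,B]),np.hstack([C,D,np.zeros((200,300,3),np.uint8)])]))
print(onz("scene",(173,281),.06),onz("side",(254,330),.06))
print(onz("scene",(207,250),0),onz("side",(242,290),0))
E
```

```text
[ 0.50860567 -0.3473095   0.06      ] [ 0.50716654 -0.35170782  0.06      ]
[ 0.49341251 -0.16401906  0.        ] [ 4.95223375e-01 -1.81893645e-01  1.11022302e-16]
```

View pics/c1.png

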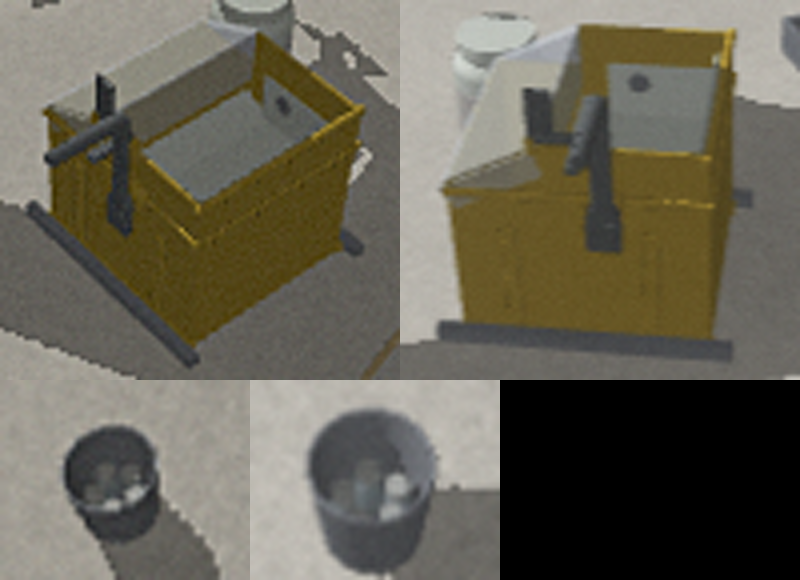

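The crops show the collector's right-back rim corner (274,181 scene / 263,174 side), left-back (315,157 / 268,144) and left-front (289,139 / 230,142). The grip's outer end is at (237,169 / 229,176), the pot rim centre at (172,282 / 254,332), and the vials stand in the pot.

```bash
cat >> h.py <<'E'
def col():
    # collector frame fitted to three rim corners -> yaw, origin
    return np.load("col.npy")
def c2w(p):
    x,y,w=col();p=np.array(p,float)/1000;c,s=np.cos(w),np.sin(w);return np.array([x+c*p[0]-s*p[1],y+s*p[0]+c*p[1],p[2]])
E
python3 - <<'E'
from h import *
from scipy.optimize import least_squares
obs={(110,-100,200):((274.25,181.25),(263,173.75)),(110,100,200):((315.25,157),(268.25,143.75)),(-30,100,200):((289.5,138.75),(230,141.75))}
for k,(a,b) in obs.items(): print(k,tri("scene",a,"side",b))
ge=tri("scene",(237.2,169.3),"side",(229.2,176));print("gripouter",ge, "should be local 25,-204,260")
Pw=[];L=[]
for k,(a,b) in obs.items(): Pw.append(tri("scene",a,"side",b)[0]);L.append(k)
Pw.append(ge[0]);L.append((25,-204,260))
Pw=np.array(Pw)[:,:2];L=np.array(L)[:,:2]/1000
a,b=L-L.mean(0),Pw-Pw.mean(0)
w=np.arctan2((a[:,0]*b[:,1]-a[:,1]*b[:,0]).sum(),(a*b).sum())
M=np.array([[np.cos(w),-np.sin(w)],[np.sin(w),np.cos(w)]]);o=Pw.mean(0)-M@L.mean(0)
print("col",o,w,"res mm",((a@M.T-b)*1000).round(1));np.save("col.npy",[*o,w])
for n,p in dict(grip=(25,-162,260),tab=(-27,-98,238),tray=(50,0,115)).items(): print(n,c2w(p))
print("pot",onz("scene",(172.2,282.2),.06),onz("side",(254.4,332),.06))
print("bottle top",tri("scene",(204,224),"side",(240,246)),"wipes",onz("scene",(288,128),.13),"probe",onz("scene",(265,280),.02))
E
```

```text
(110, -100, 200) (array([0.59852694, 0.09891249, 0.20411772]), np.float64(0.0051469652237237425))
(110, 100, 200) (array([0.64960002, 0.29961209, 0.19457568]), np.float64(0.005434134498664635))
(-30, 100, 200) (array([0.51547393, 0.33087788, 0.19514754]), np.float64(0.0003773585212046884))
gripouter (array([0.48901751, 0.03010044, 0.25421282]), np.float64(0.004717339289851934)) should be local 25,-204,260
col [0.51808238 0.22903639] -0.26479227334138833 res mm [[-0.4  4.8]
 [ 0.8 -2.8]
 [-0.2  2.5]
 [-0.2 -4.5]]
grip [0.49981423 0.06613988 0.26      ]
tab [0.46637596 0.14151813 0.238     ]
tray [0.56633973 0.21595095 0.115     ]
pot [ 0.50948962 -0.35202174  0.06      ] [ 0.50737277 -0.35723094  0.06      ]
bottle top (array([ 0.4968658 , -0.165295  ,  0.16287124]), np.float64(0.0015479453979095005)) wipes [0.4392507 0.4498433 0.13     ] probe [ 0.73813434 -0.14850413  0.02      ]
```

```bash
cat >> h.py <<'E'
def plan(pos,Rm,show=True):
    s=sense();R0=R.from_quat(s['tool_rot']).as_matrix();d=R0.T@(np.array(pos)-s['tcp_pos'])*100
    w=R.from_matrix(R0.T@Rm).as_rotvec(degrees=True)
    print("t%.2f q"%s['t'],np.round(s['q'],2),"tcp",np.round(s['tcp_pos'],3),"F",np.round(s['force'],1),"gap %.2f gf %.1f"%(s['finger_gap'],s['gripper_force']))
    print(" shift cm",d.round(2),"len %.1f"%np.linalg.norm(d),"turn deg",w.round(1),"|%.0f|"%np.linalg.norm(w)); return R0
def ori(az,e,roll=0):
    a,e=np.deg2rad([az,e]);u=np.array([np.cos(a),np.sin(a),0]);k=np.array([0,0,1.])
    z=np.cos(e)*u-np.sin(e)*k;x=-np.sin(e)*u-np.cos(e)*k
    return np.c_[x,np.cross(z,x),z]@R.from_euler('z',roll,degrees=True).as_matrix()
POT=np.array([.5085,-.3545,.038]);AZ=-34.9
E
python3 - <<'E'
from h import *
u=np.array([.82,-.572,0])
plan((.3,.5,.45),ori(AZ,90));plan((.42,.28,.45),ori(AZ,90));plan((.47,.0,.45),ori(AZ,90));plan(u*.45+[0,0,.4],ori(AZ,90));plan(u*.45+[0,0,.4],ori(AZ,25))
E
```

```text
t0.10 q [ 1.09  0.53  1.43  0.    1.18 -0.18] tcp [0.185 0.596 0.303] F [-0.3 -0.2  0.4] gap 1.00 gf 0.0
 shift cm [-13.84  -5.83 -14.69] len 21.0 turn deg [-0.1 -0.  17.7] |18|
t0.10 q [ 1.09  0.53  1.43  0.    1.18 -0.18] tcp [0.185 0.596 0.303] F [-0.3 -0.2  0.4] gap 1.00 gf 0.0
 shift cm [-31.82 -23.29 -14.66] len 42.1 turn deg [-0.1 -0.  17.7] |18|
t0.10 q [ 1.09  0.53  1.43  0.    1.18 -0.18] tcp [0.185 0.596 0.303] F [-0.3 -0.2  0.4] gap 1.00 gf 0.0
 shift cm [-44.9  -48.55 -14.62] len 67.7 turn deg [-0.1 -0.  17.7] |18|
t0.10 q [ 1.09  0.53  1.43  0.    1.18 -0.18] tcp [0.185 0.596 0.303] F [-0.3 -0.2  0.4] gap 1.00 gf 0.0
 shift cm [-42.88 -76.12  -9.57] len 87.9 turn deg [-0.1 -0.  17.7] |18|
t0.10 q [ 1.09  0.53  1.43  0.    1.18 -0.18] tcp [0.185 0.596 0.303] F [-0.3 -0.2  0.4] gap 1.00 gf 0.0
 shift cm [-42.88 -76.12  -9.57] len 87.9 turn deg [  9.9 -64.5  15.8] |67|
```

```bash
python3 -m inch '[{"dx":-3.5,"dy":-1.5,"dz":-3.7},{"dx":-3.5,"dy":-1.5,"dz":-3.7},{"dx":-3.5,"dy":-1.5,"dz":-3.7},{"dx":-3.5,"dy":-1.5,"dz":-3.7},{"dx":-3.6,"dy":-3.5},{"dx":-3.6,"dy":-3.5},{"dx":-3.6,"dy":-3.5},{"dx":-3.6,"dy":-3.5},{"dx":-3.6,"dy":-3.5}]' 1 && python3 -m inch '[{"dx":-2.2,"dy":-4.2},{"dx":-2.2,"dy":-4.2},{"dx":-2.2,"dy":-4.2},{"dx":-2.2,"dy":-4.2},{"dx":-2.2,"dy":-4.2},{"dx":-2.2,"dy":-4.2},{"wz":9},{"wz":9}]'
python3 - <<'E'
from h import *
u=np.array([.82,-.572,0])
plan(u*.45+[0,0,.4],ori(AZ,90));plan(u*.45+[0,0,.4],ori(AZ,25))
E
```

```text
t0.10 q [ 1.09  0.53  1.43  0.    1.18 -0.18] tcp [0.185 0.596 0.303] F [-0.3 -0.2  0.4] gap 1.00 gf 0.0
 shift cm [-42.88 -76.12  -9.57] len 87.9 turn deg [-0.1 -0.  17.7] |18|
t0.10 q [ 1.09  0.53  1.43  0.    1.18 -0.18] tcp [0.185 0.596 0.303] F [-0.3 -0.2  0.4] gap 1.00 gf 0.0
 shift cm [-42.88 -76.12  -9.57] len 87.9 turn deg [  9.9 -64.5  15.8] |67|invalid input at $[0]: expected keys dx, dy, dz, wx, wy, wz
```

```bash
python3 -m inch '[{"dx":-3.5,"dy":-1.5,"dz":-3.7,"wx":0,"wy":0,"wz":0},{"dx":-3.5,"dy":-1.5,"dz":-3.7,"wx":0,"wy":0,"wz":0},{"dx":-3.5,"dy":-1.5,"dz":-3.7,"wx":0,"wy":0,"wz":0},{"dx":-3.5,"dy":-1.5,"dz":-3.7,"wx":0,"wy":0,"wz":0},{"dx":-3.6,"dy":-3.5,"dz":0,"wx":0,"wy":0,"wz":0},{"dx":-3.6,"dy":-3.5,"dz":0,"wx":0,"wy":0,"wz":0},{"dx":-3.6,"dy":-3.5,"dz":0,"wx":0,"wy":0,"wz":0},{"dx":-3.6,"dy":-3.5,"dz":0,"wx":0,"wy":0,"wz":0},{"dx":-3.6,"dy":-3.5,"dz":0,"wx":0,"wy":0,"wz":0}]' 1 && python3 -m inch '[{"dx":-2.2,"dy":-4.2,"dz":0,"wx":0,"wy":0,"wz":0},{"dx":-2.2,"dy":-4.2,"dz":0,"wx":0,"wy":0,"wz":0},{"dx":-2.2,"dy":-4.2,"dz":0,"wx":0,"wy":0,"wz":0},{"dx":-2.2,"dy":-4.2,"dz":0,"wx":0,"wy":0,"wz":0},{"dx":-2.2,"dy":-4.2,"dz":0,"wx":0,"wy":0,"wz":0},{"dx":-2.2,"dy":-4.2,"dz":0,"wx":0,"wy":0,"wz":0},{"dx":0,"dy":0,"dz":0,"wx":0,"wy":0,"wz":9},{"dx":0,"dy":0,"dz":0,"wx":0,"wy":0,"wz":9}]'
python3 - <<'E'
from h import *
u=np.array([.82,-.572,0])
plan(u*.45+[0,0,.4],ori(AZ,90));plan(u*.45+[0,0,.4],ori(AZ,25))
E
```

```text
t: 1.23
tcp_pos: [0.4215, 0.2761, 0.4516]
tool_rot: [0.15, 0.989, -0.0, -0.0]
force: [0.4, 0.3, -0.4]
finger_gap: 1.004
gripper_force: 0.0
t: 2.22
tcp_pos: [0.4724, -0.003, 0.4513]
tool_rot: [0.306, 0.952, 0.0, -0.001]
force: [-0.5, 0.6, -0.2]
finger_gap: 0.998
gripper_force: 0.0
t2.23 q [-0.24  0.16  1.58  0.    1.4  -1.19] tcp [ 0.472 -0.003  0.451] F [-0.5  0.6 -0.2] gap 1.00 gf 0.0
 shift cm [ -6.43 -26.7    5.14] len 27.9 turn deg [-0.  -0.1 -0.7] |1|
t2.23 q [-0.24  0.16  1.58  0.    1.4  -1.19] tcp [ 0.472 -0.003  0.451] F [-0.5  0.6 -0.2] gap 1.00 gf 0.0
 shift cm [ -6.43 -26.7    5.14] len 27.9 turn deg [ -0.4 -65.1  -0.6] |65|
```

```bash
python3 -m inch '[{"dx":-1.3,"dy":-5.3,"dz":1,"wx":0,"wy":0,"wz":0},{"dx":-1.3,"dy":-5.3,"dz":1,"wx":0,"wy":0,"wz":0},{"dx":-1.3,"dy":-5.3,"dz":1,"wx":0,"wy":0,"wz":0},{"dx":-1.3,"dy":-5.3,"dz":1,"wx":0,"wy":0,"wz":0},{"dx":-1.3,"dy":-5.3,"dz":1,"wx":0,"wy":0,"wz":0},{"dx":0,"dy":0,"dz":0,"wx":0,"wy":-9,"wz":0},{"dx":0,"dy":0,"dz":0,"wx":0,"wy":-9,"wz":0},{"dx":0,"dy":0,"dz":0,"wx":0,"wy":-9,"wz":0},{"dx":0,"dy":0,"dz":0,"wx":0,"wy":-9,"wz":0},{"dx":0,"dy":0,"dz":0,"wx":0,"wy":-9,"wz":0}]'
python3 - <<'E'
from h import *
plan(POT-ori(AZ,25)[:,2]*.154,ori(AZ,25))
E
```

```text
t: 3.48
tcp_pos: [0.3746, -0.2536, 0.4016]
tool_rot: [0.278, 0.889, -0.105, 0.349]
force: [1.2, 0.1, -0.3]
finger_gap: 1.001
gripper_force: 0.0
t3.48 q [-0.97 -0.    2.1   0.67  0.42 -2.47] tcp [ 0.375 -0.254  0.402] F [ 1.2  0.1 -0.3] gap 1.00 gf 0.0
 shift cm [18.2  -0.87 23.82] len 30.0 turn deg [  0.5 -22.3  -0.2] |22|
```

```bash
cat > fk.py <<'E'
import numpy as np
from scipy.spatial.transform import Rotation as R
def fk(q,p):
    h,a,b,d,o1,o2,o3,o4=p
    r=R.from_euler('z',q[0]);x=np.array([0,0,h])
    r=r*R.from_euler('y',q[1]);x=x+r.apply([o3,o1,a])
    r=r*R.from_euler('y',q[2]);x=x+r.apply([o4,0,b])
    r=r*R.from_euler('ZYZ',[q[3],0,0]);r=r*R.from_euler('y',q[4]);x=x+r.apply([0,o2,d])
    r=r*R.from_euler('z',q[5]);return x,r
E
python3 - <<'E'
from fk import *
from scipy.optimize import least_squares
from h import sense
s=sense()
D=[([1.091,.528,1.434,0,1.1814,-.1785],[.1849,.5965,.3030],[.1498,.9887,-.0009,-.0003]),
([-.24,.16,1.58,0,1.4,-1.19],[.472,-.003,.451],[.306,.952,0,-.001]),
(s['q'],s['tcp_pos'],s['tool_rot'])]
f=lambda p:np.r_[np.concatenate([fk(q,p)[0]-x for q,x,_ in D]),.003*(np.array(p)-[.25,.5,.38,.25,.0,0,0,0])]
o=least_squares(f,[.25,.5,.38,.25,0,0,0,0]);print(o.x.round(3),(f(o.x)[:9]*1000).round(1))
for q,x,w in D:
    r=fk(q,o.x)[1];print(r.as_matrix().round(2).tolist(),R.from_quat(w).as_matrix().round(2).tolist())
E
```

```text
[ 0.277  0.594  0.397  0.23   0.106  0.004 -0.008  0.119] [ 0.9 -0.5 -0.   0.2  1.   0.  -0.  -0.  -0. ]
[[-0.3, -0.95, -0.0], [-0.95, 0.3, -0.0], [0.0, 0.0, -1.0]] [[-0.96, 0.3, -0.0], [0.3, 0.96, -0.0], [0.0, -0.0, -1.0]]
[[-0.58, -0.81, 0.0], [-0.81, 0.58, -0.0], [-0.0, -0.0, -1.0]] [[-0.81, 0.58, -0.0], [0.58, 0.81, 0.0], [0.0, -0.0, -1.0]]
[[-0.57, -0.6, 0.56], [-0.82, 0.42, -0.38], [-0.01, -0.68, -0.73]] [[-0.6, 0.57, 0.56], [0.42, 0.82, -0.38], [-0.68, 0.01, -0.73]]
```

```bash
cat >> fk.py <<'E'
from scipy.optimize import least_squares
P=[.277,.594,.397,.23,.106,.004,-.008,.119]
LO=np.array([-3.08,-.75,.22,-1.43,0,-2.85]);HI=np.array([3.08,2.2,2.44,4.57,2.65,2.85])
def ik(pos,Rm,q0):
    def f(q):
        x,r=fk(q,P);return np.r_[x-pos,.3*((r*R.from_euler('z',np.pi/2)).inv()*R.from_matrix(Rm)).as_rotvec()]
    o=least_squares(f,np.clip(q0,LO+.01,HI-.01),bounds=(LO,HI));return o.x,np.abs(o.fun).max()*1000
E
cat > t.py <<'E'
from h import *; from fk import *
G=np.array([0,0,.054])
for az in(-45,-60):
  for e in(25,35,45):
    for q4 in(0,3.14):
     for sgn in (0,180):
      Rm=ori(az,e,sgn);q,r=ik(POT-Rm[:,2]*.054,Rm,[-.8,.6,1.8,q4,.5,-1.57]);
      if r<2: print("pick",az,e,sgn,q.round(2))
T=c2w((50,40,300));print(T)
for az in(-15,0,15):
  for q4 in(0,3.14):
   for e in (25,0):
    for sgn in (0,180):
     q=np.array([.3,.3,1.6,q4,.4,-1.57])
     for roll in(0,40,80,120,140):
      Rm=ori(az,e,sgn+roll);q,r=ik(T-Rm[:,2]*.054,Rm,q)
      if r>2: break
      if roll in(0,140):print("pour",az,e,sgn,roll,q.round(2))
E
python3 t.py
```

```text
pick -45 25 180 [-0.77  1.14  2.16  3.16  1.3  -1.57]
pick -45 25 0 [-0.77  1.14  2.16  3.16  1.3   1.57]
pick -45 25 180 [-0.77  1.14  2.16  3.16  1.3  -1.57]
pick -45 35 180 [-0.77  1.01  2.13  3.16  0.96 -1.57]
pick -45 35 0 [-0.77  1.01  2.13  3.16  0.96  1.57]
pick -45 35 180 [-0.77  1.01  2.13  3.16  0.96 -1.57]
pick -45 45 180 [-0.77  0.91  2.07  3.16  0.62 -1.58]
pick -45 45 0 [-0.77  0.91  2.07  3.16  0.62  1.57]
pick -45 45 180 [-0.77  0.91  2.07  3.16  0.62 -1.58]
pick -60 25 180 [-0.59  1.11  2.08  3.59  1.18 -1.55]
pick -60 35 180 [-0.62  1.    2.06  3.6   0.88 -1.62]
pick -60 45 180 [-0.65  0.9   2.01  3.67  0.58 -1.74]
[0.57680808 0.25455683 0.3       ]
pour -15 25 180 0 [ 0.54  0.51  1.92  4.42  0.75 -2.33]
pour -15 25 180 140 [0.54 0.51 1.92 4.42 0.75 0.11]
pour -15 0 0 0 [0.59 0.76 2.01 4.03 1.33 1.28]
pour -15 0 180 0 [ 0.59  0.76  2.01  4.03  1.33 -1.86]
pour -15 0 180 140 [0.59 0.76 2.01 4.03 1.33 0.58]
pour 0 25 180 0 [ 0.42  0.46  2.04  3.86  0.59 -2.02]
pour 0 25 180 140 [0.42 0.46 2.04 3.86 0.59 0.43]
pour 0 0 0 0 [0.45 0.76 2.16 3.6  1.37 1.47]
pour 0 0 180 0 [ 0.45  0.76  2.16  3.6   1.37 -1.67]
pour 0 0 180 140 [0.45 0.76 2.16 3.6  1.37 0.77]
pour 15 25 180 0 [ 0.25  0.44  2.12  3.12  0.56 -1.56]
pour 15 25 180 140 [0.25 0.44 2.12 3.12 0.56 0.89]
pour 15 0 0 0 [0.25 0.77 2.25 3.13 1.45 1.57]
pour 15 0 180 0 [ 0.25  0.77  2.25  3.13  1.45 -1.57]
pour 15 0 180 140 [0.25 0.77 2.25 3.13 1.45 0.87]
```

```bash
cat >> h.py <<'E'
from fk import fk,ik,P
def pose(q):
    x,r=fk(q,P);return x,(r*R.from_euler('z',np.pi/2)).as_matrix()
def rows(poses,x0=None,R0=None):
    s=sense();x=s['tcp_pos'] if x0 is None else x0;M=R.from_quat(s['tool_rot']).as_matrix() if R0 is None else R0
    for p,Q in poses:
        d=(M.T@(p-x)*100).round(1);w=R.from_matrix(M.T@Q).as_rotvec(degrees=True).round(1)
        print(*d,*w,"  |%.1f"%np.linalg.norm(w),(p+Q[:,2]*.073).round(2))
        x=x+M@d/100;M=M@R.from_rotvec(w,degrees=True).as_matrix()
E
python3 - <<'E'
from h import *
AZ=-45
Rm=ori(AZ,30,180);pre=POT-Rm[:,2]*.154
q0=sense()['q']
qh,r=ik(pre+[0,0,.2],Rm,[-.8,.5,2.1,3.14,.8,-1.57]);print(qh.round(2),r)
qp,r=ik(pre,Rm,qh);print(qp.round(2),r, pre)
n=24;rows([pose(q0+(qh-q0)*k/n+np.array([0,0,0,0,.15*np.sin(np.pi*k/n),0])) for k in range(1,n+1)])
E
```

```text
[-0.76  0.36  2.3   3.18  0.56 -1.59] 1.49874557209273e-09
[-0.76  1.07  2.39  3.16  1.36 -1.56] 1.6912860001383478e-10 [ 0.41419464 -0.26019464  0.115     ]
0.4 1.5 0.5 -3.3 0.3 7.5   |8.2 [ 0.43 -0.27  0.34]
0.4 1.4 0.5 -3.3 0.3 7.6   |8.3 [ 0.44 -0.25  0.34]
0.4 1.3 0.5 -3.1 0.4 7.5   |8.1 [ 0.45 -0.24  0.34]
0.4 1.2 0.6 -3.1 0.4 7.6   |8.2 [ 0.46 -0.23  0.34]
0.4 1.0 0.5 -2.9 0.3 7.5   |8.0 [ 0.47 -0.22  0.34]
0.3 1.0 0.5 -2.8 0.2 7.5   |8.0 [ 0.49 -0.21  0.34]
0.3 0.8 0.5 -2.7 0.2 7.6   |8.1 [ 0.5  -0.2   0.34]
0.2 0.7 0.4 -2.6 -0.0 7.5   |7.9 [ 0.51 -0.2   0.35]
0.2 0.6 0.4 -2.4 -0.1 7.5   |7.9 [ 0.52 -0.2   0.35]
-0.0 0.5 0.5 -2.4 -0.4 7.5   |7.9 [ 0.52 -0.2   0.36]
-0.1 0.4 0.3 -2.2 -0.5 7.5   |7.8 [ 0.53 -0.2   0.36]
-0.2 0.3 0.4 -2.1 -0.7 7.4   |7.7 [ 0.53 -0.21  0.36]
-0.4 0.3 0.3 -2.1 -0.9 7.4   |7.7 [ 0.54 -0.21  0.37]
-0.5 0.2 0.2 -2.1 -1.1 7.4   |7.8 [ 0.54 -0.22  0.37]
-0.7 0.2 0.3 -2.0 -1.3 7.3   |7.7 [ 0.54 -0.23  0.37]
-0.7 0.2 0.2 -2.0 -1.6 7.3   |7.7 [ 0.53 -0.24  0.36]
-1.0 0.2 0.1 -2.0 -1.7 7.3   |7.8 [ 0.53 -0.25  0.36]
-1.0 0.2 0.2 -2.1 -1.9 7.2   |7.7 [ 0.52 -0.26  0.35]
-1.2 0.2 0.1 -2.1 -2.0 7.2   |7.8 [ 0.52 -0.27  0.34]
-1.2 0.4 0.0 -2.2 -2.1 7.1   |7.7 [ 0.51 -0.28  0.33]
-1.4 0.4 0.1 -2.3 -2.2 7.1   |7.8 [ 0.5  -0.29  0.32]
-1.4 0.4 0.0 -2.4 -2.2 7.0   |7.7 [ 0.49 -0.3   0.31]
-1.4 0.6 0.0 -2.6 -2.3 6.9   |7.7 [ 0.47 -0.3   0.29]
-1.5 0.8 0.1 -2.6 -2.2 6.9   |7.7 [ 0.46 -0.3   0.28]
```

```bash
python3 -m inch '[{"dx":0.4,"dy":1.5,"dz":0.5,"wx":-3.3,"wy":0.3,"wz":7.5},{"dx":0.4,"dy":1.4,"dz":0.5,"wx":-3.3,"wy":0.3,"wz":7.5},{"dx":0.4,"dy":1.3,"dz":0.5,"wx":-3.1,"wy":0.4,"wz":7.5},{"dx":0.4,"dy":1.2,"dz":0.5,"wx":-3.1,"wy":0.4,"wz":7.5},{"dx":0.4,"dy":1.0,"dz":0.5,"wx":-2.9,"wy":0.3,"wz":7.5},{"dx":0.3,"dy":1.0,"dz":0.5,"wx":-2.8,"wy":0.2,"wz":7.5},{"dx":0.3,"dy":0.8,"dz":0.5,"wx":-2.7,"wy":0.2,"wz":7.5},{"dx":0.2,"dy":0.7,"dz":0.4,"wx":-2.6,"wy":0,"wz":7.5}]' 1
python3 -m inch '[{"dx":0.2,"dy":0.6,"dz":0.4,"wx":-2.4,"wy":-0.1,"wz":7.5},{"dx":0,"dy":0.5,"dz":0.4,"wx":-2.4,"wy":-0.4,"wz":7.5},{"dx":-0.1,"dy":0.4,"dz":0.4,"wx":-2.2,"wy":-0.5,"wz":7.5},{"dx":-0.2,"dy":0.3,"dz":0.4,"wx":-2.1,"wy":-0.7,"wz":7.4},{"dx":-0.4,"dy":0.3,"dz":0.3,"wx":-2.1,"wy":-0.9,"wz":7.4},{"dx":-0.5,"dy":0.2,"dz":0.2,"wx":-2.1,"wy":-1.1,"wz":7.4},{"dx":-0.7,"dy":0.2,"dz":0.2,"wx":-2,"wy":-1.3,"wz":7.3},{"dx":-0.7,"dy":0.2,"dz":0.2,"wx":-2,"wy":-1.6,"wz":7.3}]'
python3 -m inch '[{"dx":-1,"dy":0.2,"dz":0.1,"wx":-2,"wy":-1.7,"wz":7.3},{"dx":-1,"dy":0.2,"dz":0.1,"wx":-2.1,"wy":-1.9,"wz":7.2},{"dx":-1.2,"dy":0.2,"dz":0.1,"wx":-2.1,"wy":-2,"wz":7.2},{"dx":-1.2,"dy":0.4,"dz":0,"wx":-2.2,"wy":-2.1,"wz":7.1},{"dx":-1.4,"dy":0.4,"dz":0,"wx":-2.3,"wy":-2.2,"wz":7.1},{"dx":-1.4,"dy":0.4,"dz":0,"wx":-2.4,"wy":-2.2,"wz":7},{"dx":-1.4,"dy":0.6,"dz":0,"wx":-2.6,"wy":-2.3,"wz":6.9},{"dx":-1.5,"dy":0.8,"dz":0,"wx":-2.6,"wy":-2.2,"wz":6.9}]'
python3 - <<'E'
from h import *
Rm=ori(-45,30,180)
plan(POT-Rm[:,2]*.144,Rm)
cv2.imwrite("pics/w1.png",eyes.snapshot("wrist")[:,:,::-1])
E
```

```text
t: 4.47
tcp_pos: [0.4476, -0.1886, 0.3912]
tool_rot: [0.613, 0.64, 0.266, 0.38]
force: [0.2, -0.5, -0.5]
finger_gap: 1.0
gripper_force: 0.0
t: 5.48
tcp_pos: [0.4706, -0.2177, 0.3907]
tool_rot: [0.805, 0.189, 0.469, 0.309]
force: [-0.5, -0.1, -0.2]
finger_gap: 1.001
gripper_force: 0.0
t: 6.48
tcp_pos: [0.4108, -0.2598, 0.3171]
tool_rot: [0.801, -0.331, 0.461, 0.191]
force: [-0.8, -0.5, 0.7]
finger_gap: 1.002
gripper_force: 0.0
t6.47 q [-0.8   0.34  2.31  3.11  0.56 -1.56] tcp [ 0.411 -0.26   0.317] F [-0.8 -0.5  0.7] gap 1.00 gf 0.0
 shift cm [-17.34  -0.24  11.37] len 20.7 turn deg [-0.1  0.1  0.1] |0|
```

View pics/w1.png

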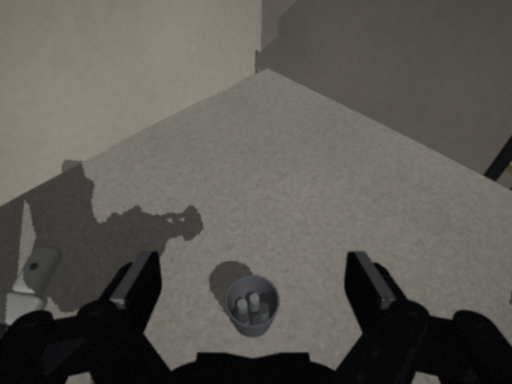

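The wrist view shows the pot centred between the open fingers with its rim centre at about (252,299), the probe at left, and nothing in the way.

```bash
python3 -m inch '[{"dx":-4.3,"dy":0,"dz":2.8,"wx":0,"wy":0,"wz":0},{"dx":-4.3,"dy":0,"dz":2.8,"wx":0,"wy":0,"wz":0},{"dx":-4.3,"dy":0,"dz":2.8,"wx":0,"wy":0,"wz":0},{"dx":-3.4,"dy":0,"dz":2.2,"wx":0,"wy":0,"wz":0},{"dx":0,"dy":0,"dz":0,"wx":0,"wy":0,"wz":0}]' 1
python3 - <<'E'
from h import *
Rm=ori(-45,30,180)
plan(POT-Rm[:,2]*.049,Rm)
i=eyes.snapshot("wrist");cv2.imwrite("pics/w2.png",i[:,:,::-1])
E
```

```text
t: 7.15
tcp_pos: [0.4176, -0.2672, 0.1183]
tool_rot: [0.804, -0.329, 0.458, 0.19]
force: [0.0, 0.3, 1.4]
finger_gap: 0.999
gripper_force: 0.0
t7.15 q [-0.8   1.02  2.38  3.12  1.3  -1.58] tcp [ 0.418 -0.267  0.118] F [0.  0.3 1.4] gap 1.00 gf 0.0
 shift cm [-0.56 -0.23 10.03] len 10.1 turn deg [-0.2  0.5  0.4] |1|
```

View pics/w2.png

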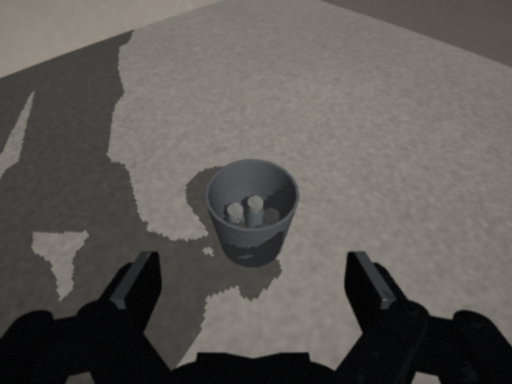

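The pot rim now spans columns 206–298, rows 159–230 (centre about (252,195)), centred between the fingers.

Run:
```python
from h import *
p=onz("wrist",(252,194.5),.06);print(p,onz("wrist",(206,195),.06),onz("wrist",(298,195),.06))
Rm=ori(-45,30,180);p[2]=.038
plan(p-Rm[:,2]*.049,Rm)
```

```text
[ 0.50564394 -0.35403559  0.06      ] [ 0.52712236 -0.33145732  0.06      ] [ 0.48348497 -0.3760155   0.06      ]
t7.20 q [-0.8   1.02  2.39  3.12  1.3  -1.58] tcp [ 0.418 -0.267  0.122] F [-0.3  0.3  0.1] gap 1.00 gf 0.0
 shift cm [-1.03 -0.06  9.98] len 10.0 turn deg [-0.2  0.2  0.4] |0|
```

```bash
python3 -m inch '[{"dx":-0.8,"dy":0,"dz":2,"wx":0,"wy":0,"wz":0},{"dx":0,"dy":-0.1,"dz":2,"wx":0,"wy":0,"wz":0},{"dx":0,"dy":0,"dz":2,"wx":0,"wy":0,"wz":0},{"dx":0,"dy":0,"dz":2,"wx":0,"wy":0,"wz":0},{"dx":0,"dy":0,"dz":2,"wx":0,"wy":0,"wz":0},{"dx":0,"dy":0,"dz":0,"wx":0,"wy":0,"wz":0}]' 1
python3 -m inch '[{"dx":0,"dy":0,"dz":0,"wx":0,"wy":0,"wz":0},{"dx":0,"dy":0,"dz":0,"wx":0,"wy":0,"wz":0},{"dx":0,"dy":0,"dz":0,"wx":0,"wy":0,"wz":0},{"dx":0,"dy":0,"dz":0,"wx":0,"wy":0,"wz":0},{"dx":0,"dy":0,"dz":0,"wx":0,"wy":0,"wz":0},{"dx":0,"dy":0,"dz":0,"wx":0,"wy":0,"wz":0}]' 0 35
python3 - <<'E'
from h import *
i=eyes.snapshot("wrist");cv2.imwrite("pics/w3.png",i[:,:,::-1])
Rm=ori(-45,30,180);plan(POT-Rm[:,2]*.049+[0,0,.15],Rm)
E
```

```text
t: 7.95
tcp_pos: [0.4786, -0.3265, 0.071]
tool_rot: [0.8, -0.327, 0.465, 0.193]
force: [0.5, -0.6, 0.1]
finger_gap: 0.994
gripper_force: 0.0
t: 8.7
tcp_pos: [0.4769, -0.3247, 0.0688]
tool_rot: [0.8, -0.328, 0.463, 0.192]
force: [-2.8, 2.0, 9.2]
finger_gap: 0.716
gripper_force: 36.3
t8.75 q [-0.8   1.06  2.15  3.13  1.12 -1.58] tcp [ 0.477 -0.325  0.069] F [-2.   2.5  8.6] gap 0.72 gf 36.3
 shift cm [12.52 -0.07 -7.05] len 14.4 turn deg [-0.2 -0.2  0.3] |0|
```

View pics/w3.png

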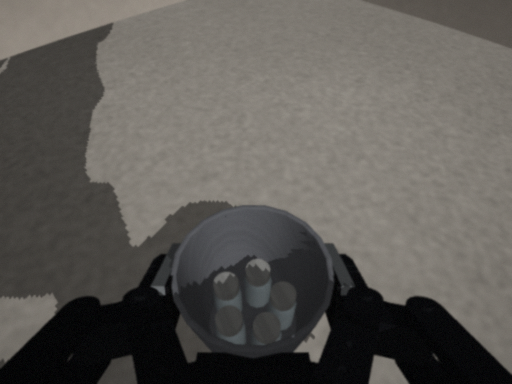

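The pot is gripped just below the rim between both pads, with all five vials upright inside (around (255,300)). Next I lift and carry it.

```bash
cat >> h.py <<'E'
def tcp_for_pot(p,Rm): return np.array(p)-Rm@np.array([-.013,0,.055])
E
python3 - <<'E'
from h import *
T=c2w((50,45,340));print("T",T)
s=sense();R0=R.from_quat(s['tool_rot']).as_matrix();x0=s['tcp_pos']
K=eyes.camera_params("wrist");cw=-R.from_rotvec(K['rvec']).as_matrix().T@K['tvec'];print("cam in tool",(R0.T@(cw-x0)).round(3))
up=x0+[0,0,.31];print("lift",(R0.T@[0,0,.31]*100).round(2))
n=7;ps=[];d=np.deg2rad(60/n)
for k in range(1,n+1):
    Z=R.from_euler('z',d*k).as_matrix();ps.append((Z@up,Z@R0))
rows(ps,up,R0)
q,r=ik(*ps[-1],[.2,.5,2,3.14,.5,-1.57]);print(q.round(2),r)
for zz,e in((340,30),(300,0)):
  Rm=ori(15,e,180);q,r=ik(tcp_for_pot(c2w((50,45,zz)),Rm),Rm,[.2,.5,2,3.14,.5,-1.57]);print(e,q.round(2),r)
E
```

```text
T [0.57811662 0.25938256 0.34      ]
cam in tool [ 0.08 -0.   -0.07]
lift [ 26.91   0.11 -15.39]
-1.1 -8.3 -1.9 7.4 0.0 -4.3   |8.6 [ 0.57 -0.29  0.34]
-1.0 -8.4 -1.9 7.5 0.1 -4.2   |8.6 [ 0.61 -0.2   0.34]
-1.1 -8.3 -2.0 7.4 -0.0 -4.3   |8.6 [ 0.63 -0.11  0.34]
-1.0 -8.4 -1.9 7.5 0.0 -4.2   |8.6 [ 0.64 -0.01  0.34]
-1.1 -8.3 -1.9 7.4 0.1 -4.3   |8.6 [0.63 0.08 0.34]
-1.1 -8.3 -1.9 7.4 -0.0 -4.2   |8.5 [0.61 0.18 0.34]
-1.0 -8.4 -1.9 7.5 0.0 -4.3   |8.6 [0.58 0.27 0.34]
[ 0.28  0.28  2.03  3.18  0.23 -1.61] 1.1295131496780186e-11
30 [ 0.26  0.3   2.    3.13  0.2  -1.56] 1.2874057294179342e-06
0 [ 0.26  0.73  2.24  3.14  1.4  -1.57] 1.023986104242702e-09
```

```bash
python3 -m inch '[{"dx":4.3,"dy":0,"dz":-2.5,"wx":0,"wy":0,"wz":0},{"dx":4.3,"dy":0,"dz":-2.5,"wx":0,"wy":0,"wz":0},{"dx":4.3,"dy":0,"dz":-2.5,"wx":0,"wy":0,"wz":0},{"dx":0,"dy":0,"dz":0,"wx":0,"wy":5,"wz":0},{"dx":0,"dy":0,"dz":0,"wx":0,"wy":5,"wz":0},{"dx":0,"dy":0,"dz":0,"wx":0,"wy":5,"wz":0},{"dx":5,"dy":0,"dz":-1.3,"wx":0,"wy":0,"wz":0},{"dx":5,"dy":0,"dz":-1.3,"wx":0,"wy":0,"wz":0},{"dx":5,"dy":0,"dz":-1.3,"wx":0,"wy":0,"wz":0}]'
python3 - <<'E'
from h import *
plan(*[sense()['tcp_pos'],ori(-45,15,180)])
s=sense();R0=R.from_quat(s['tool_rot']).as_matrix();x0=s['tcp_pos']
n=12;d=np.deg2rad(60/n)
rows([(R.from_euler('z',d*k).as_matrix()@x0,R.from_euler('z',d*k).as_matrix()@R0) for k in (1,2,3)])
E
```

```text
t: 9.88
tcp_pos: [0.4776, -0.324, 0.3694]
tool_rot: [0.736, -0.302, 0.56, 0.232]
force: [1.0, -0.9, -1.0]
finger_gap: 0.72
gripper_force: 38.3
t9.88 q [-0.79  0.39  2.15  3.12  0.71 -1.56] tcp [ 0.478 -0.324  0.369] F [ 1.  -0.9 -1. ] gap 0.72 gf 38.3
 shift cm [0. 0. 0.] len 0.0 turn deg [-0.2  0.5  0.3] |1|
-0.3 -4.9 -1.1 4.8 0.0 -1.3   |5.0 [ 0.56 -0.33  0.35]
-0.3 -4.9 -1.1 4.8 0.0 -1.4   |5.0 [ 0.58 -0.28  0.35]
-0.3 -4.9 -1.1 4.9 0.1 -1.3   |5.1 [ 0.61 -0.22  0.35]
```

```bash
python3 -m inch '[{"dx":-0.3,"dy":-4.9,"dz":-1.1,"wx":4.8,"wy":0,"wz":-1.3},{"dx":-0.3,"dy":-4.9,"dz":-1.1,"wx":4.8,"wy":0,"wz":-1.3},{"dx":-0.3,"dy":-4.9,"dz":-1.1,"wx":4.8,"wy":0,"wz":-1.3},{"dx":-0.3,"dy":-4.9,"dz":-1.1,"wx":4.8,"wy":0,"wz":-1.3},{"dx":-0.3,"dy":-4.9,"dz":-1.1,"wx":4.8,"wy":0,"wz":-1.3},{"dx":-0.3,"dy":-4.9,"dz":-1.1,"wx":4.8,"wy":0,"wz":-1.3}]'
python3 -m inch '[{"dx":-0.3,"dy":-4.9,"dz":-1.1,"wx":4.8,"wy":0,"wz":-1.3},{"dx":-0.3,"dy":-4.9,"dz":-1.1,"wx":4.8,"wy":0,"wz":-1.3},{"dx":-0.3,"dy":-4.9,"dz":-1.1,"wx":4.8,"wy":0,"wz":-1.3},{"dx":-0.3,"dy":-4.9,"dz":-1.1,"wx":4.8,"wy":0,"wz":-1.3},{"dx":-0.3,"dy":-4.9,"dz":-1.1,"wx":4.8,"wy":0,"wz":-1.3},{"dx":-0.3,"dy":-4.9,"dz":-1.1,"wx":4.8,"wy":0,"wz":-1.3}]'
python3 - <<'E'
from h import *
Rm=ori(15,0,180);T=tcp_for_pot(c2w((55,45,300)),Rm);plan(T,Rm)
E
```

```text
t: 10.62
tcp_pos: [0.5755, -0.0409, 0.3681]
tool_rot: [0.789, -0.1, 0.601, 0.079]
force: [1.0, -1.2, -0.2]
finger_gap: 0.714
gripper_force: 38.5
t: 11.38
tcp_pos: [0.5194, 0.2517, 0.3668]
tool_rot: [0.789, 0.106, 0.6, -0.078]
force: [0.6, 0.8, -1.5]
finger_gap: 0.716
gripper_force: 38.5
t11.38 q [ 0.25  0.4   2.16  3.13  0.71 -1.57] tcp [0.519 0.252 0.367] F [ 0.6  0.8 -1.5] gap 0.72 gf 38.5
 shift cm [-4.97  1.01  2.21] len 5.5 turn deg [-0.1 15.5  0.2] |16|
```

```bash
python3 -m inch '[{"dx":-2.5,"dy":0.5,"dz":1.1,"wx":0,"wy":0,"wz":0},{"dx":-2.5,"dy":0.5,"dz":1.1,"wx":0,"wy":0,"wz":0},{"dx":0,"dy":0,"dz":0,"wx":0,"wy":7.5,"wz":0},{"dx":0,"dy":0,"dz":0,"wx":0,"wy":7.5,"wz":0},{"dx":0,"dy":0,"dz":0,"wx":0,"wy":0,"wz":10},{"dx":0,"dy":0,"dz":0,"wx":0,"wy":0,"wz":10},{"dx":0,"dy":0,"dz":0,"wx":0,"wy":0,"wz":10},{"dx":0,"dy":0,"dz":0,"wx":0,"wy":0,"wz":10},{"dx":0,"dy":0,"dz":0,"wx":0,"wy":0,"wz":10},{"dx":0,"dy":0,"dz":0,"wx":0,"wy":0,"wz":10}]'
python3 - <<'E'
from h import *
s=sense();M=R.from_quat(s['tool_rot']).as_matrix();p=s['tcp_pos']+M@[-.013,0,.055]
m=M@R.from_euler('y',0).as_matrix()@np.array([.866,0,-.5]);x,y,w=col()
Z=R.from_euler('z',-w).as_matrix();print("pot local",Z@(p-[x,y,0]),"mouth dir local",Z@m,s['q'].round(2),s['force'])
cv2.imwrite("pics/p1.png",cv2.resize(np.hstack([eyes.snapshot("scene")[90:230,190:340],eyes.snapshot("side")[90:230,160:310]])[:,:,::-1],None,fx=2.6,fy=2.6))
E
```

```text
t: 12.62
tcp_pos: [0.5307, 0.2426, 0.3132]
tool_rot: [0.656, -0.273, 0.558, -0.429]
force: [-0.3, 0.6, -1.3]
finger_gap: 0.712
gripper_force: 38.5
pot local [0.05052017 0.05372017 0.30619598] mouth dir local [-0.05194614 -0.89844403  0.43595405] [ 0.22  0.71  2.24  3.1   1.36 -0.51] [-0.33417954  0.64499901 -1.33587132]
```

View pics/p1.png

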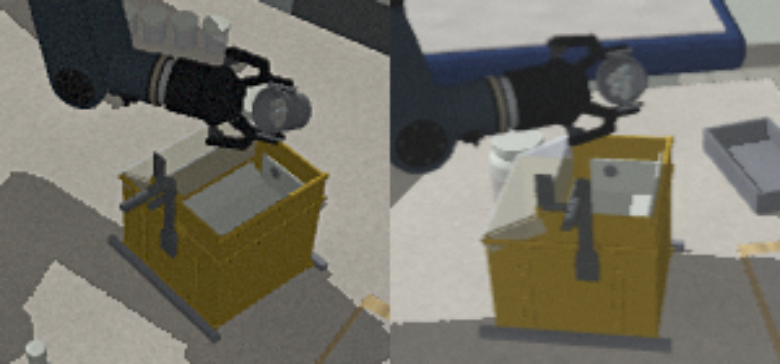

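The picture shows the pot above the tray opening with its mouth turned toward the lever wall. The gripper is clear of rim, catch and lever, so I keep rolling.

```bash
python3 -m inch '[{"dx":0,"dy":0,"dz":0,"wx":0,"wy":0,"wz":7},{"dx":0,"dy":0,"dz":0,"wx":0,"wy":0,"wz":7},{"dx":0,"dy":0,"dz":0,"wx":0,"wy":0,"wz":7},{"dx":0,"dy":0,"dz":0,"wx":0,"wy":0,"wz":7},{"dx":0,"dy":0,"dz":0,"wx":0,"wy":0,"wz":7},{"dx":0,"dy":0,"dz":0,"wx":0,"wy":0,"wz":7},{"dx":0,"dy":0,"dz":0,"wx":0,"wy":0,"wz":7},{"dx":0,"dy":0,"dz":0,"wx":0,"wy":0,"wz":7},{"dx":0,"dy":0,"dz":0,"wx":0,"wy":0,"wz":7},{"dx":0,"dy":0,"dz":0,"wx":0,"wy":0,"wz":7}]'
python3 -m inch '[{"dx":0,"dy":0,"dz":0,"wx":0,"wy":0,"wz":7},{"dx":0,"dy":0,"dz":0,"wx":0,"wy":0,"wz":0},{"dx":0,"dy":0,"dz":0,"wx":0,"wy":0,"wz":0},{"dx":0,"dy":0,"dz":0,"wx":0,"wy":0,"wz":0},{"dx":0,"dy":0,"dz":0,"wx":0,"wy":0,"wz":0}]'
python3 - <<'E'
from h import *
print(sense()['q'].round(2))
cv2.imwrite("pics/p2.png",cv2.resize(np.hstack([eyes.snapshot("scene")[90:230,190:340],eyes.snapshot("side")[90:230,160:310]])[:,:,::-1],None,fx=2.6,fy=2.6,interpolation=2))
E
```

```text
t: 13.98
tcp_pos: [0.5312, 0.2427, 0.3137]
tool_rot: [-0.382, 0.598, -0.213, 0.672]
force: [-0.6, -0.6, 0.1]
finger_gap: 0.717
gripper_force: 38.5
t: 14.6
tcp_pos: [0.5317, 0.2427, 0.3139]
tool_rot: [-0.345, 0.619, -0.172, 0.684]
force: [0.4, -0.7, -1.6]
finger_gap: 0.716
gripper_force: 38.5
[0.22 0.71 2.23 3.1  1.36 0.82]
```

View pics/p2.png

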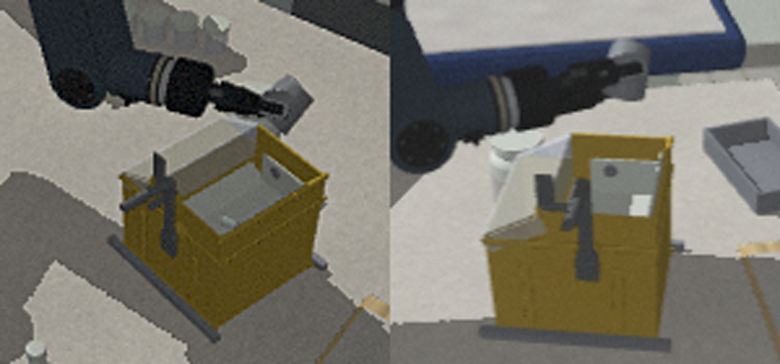

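The pot is tipped far over, mouth down toward the tray, and something light lies in the tray around (230,222). I roll back and check the pot's interior and the tray.

```bash
python3 -m inch '[{"dx":0,"dy":0,"dz":0,"wx":0,"wy":0,"wz":-10.5},{"dx":0,"dy":0,"dz":0,"wx":0,"wy":0,"wz":-10.5},{"dx":0,"dy":0,"dz":0,"wx":0,"wy":0,"wz":-10.5},{"dx":0,"dy":0,"dz":0,"wx":0,"wy":0,"wz":-10.5},{"dx":0,"dy":0,"dz":0,"wx":0,"wy":0,"wz":-10.5},{"dx":0,"dy":0,"dz":0,"wx":0,"wy":0,"wz":-10.5},{"dx":0,"dy":0,"dz":0,"wx":0,"wy":0,"wz":-10.5},{"dx":0,"dy":0,"dz":0,"wx":0,"wy":0,"wz":-10.5},{"dx":0,"dy":0,"dz":0,"wx":0,"wy":0,"wz":-10.5},{"dx":0,"dy":0,"dz":0,"wx":0,"wy":0,"wz":-10.5}]'
python3 -m inch '[{"dx":0,"dy":0,"dz":0,"wx":0,"wy":0,"wz":-10.5},{"dx":0,"dy":0,"dz":0,"wx":0,"wy":0,"wz":-10.5},{"dx":0,"dy":0,"dz":0,"wx":0,"wy":0,"wz":-10.5},{"dx":3,"dy":0,"dz":-0.5,"wx":0,"wy":-7.5,"wz":0},{"dx":3,"dy":0,"dz":-0.5,"wx":0,"wy":-7.5,"wz":0}]'
python3 - <<'E'
from h import *
plan(sense()['tcp_pos'],ori(15,15,180))
w=eyes.snapshot("wrist");a=eyes.snapshot("scene")[130:190,235:320];b=eyes.snapshot("side")[135:195,200:285]
L=np.vstack([cv2.resize(k,(340,240),interpolation=2) for k in(a,b)])
cv2.imwrite("pics/p3.png",np.hstack([cv2.resize(w[:,100:420],(400,480)),L])[:,:,::-1])
E
```

```text
t: 15.95
tcp_pos: [0.5318, 0.2428, 0.3139]
tool_rot: [0.702, -0.101, 0.648, -0.278]
force: [0.2, -0.0, -1.8]
finger_gap: 0.715
gripper_force: 38.5
t: 16.58
tcp_pos: [0.5283, 0.2417, 0.3614]
tool_rot: [0.777, 0.101, 0.616, -0.083]
force: [0.1, -0.2, -0.4]
finger_gap: 0.713
gripper_force: 38.5
t16.57 q [ 0.22  0.44  2.17  3.08  0.81 -1.53] tcp [0.528 0.242 0.361] F [ 0.1 -0.2 -0.4] gap 0.71 gf 38.5
 shift cm [0. 0. 0.] len 0.0 turn deg [-0.1 -1.9 -0.3] |2|
```

View pics/p3.png

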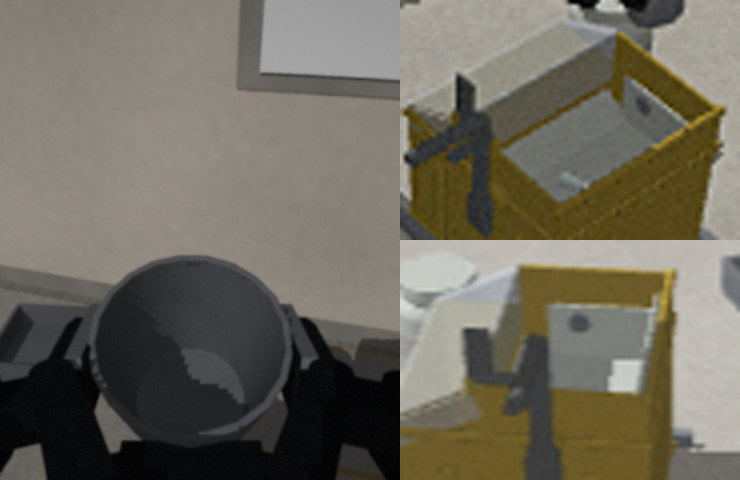

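The pot is empty. One vial shows in the tray near its right wall, the rest are presumably hidden behind that wall, and none lie outside. I carry the pot back.

```bash
python3 -m inch '[{"dx":0.3,"dy":4.9,"dz":-1.1,"wx":-4.8,"wy":0,"wz":1.4},{"dx":0.3,"dy":4.9,"dz":-0.5,"wx":-4.8,"wy":0,"wz":1.4},{"dx":0.3,"dy":4.9,"dz":0.1,"wx":-4.8,"wy":0,"wz":1.4},{"dx":0.3,"dy":4.9,"dz":0.1,"wx":-4.8,"wy":0,"wz":1.4},{"dx":0.3,"dy":4.9,"dz":0.1,"wx":-4.8,"wy":0,"wz":1.4},{"dx":0.3,"dy":4.9,"dz":0.1,"wx":-4.8,"wy":0,"wz":1.4},{"dx":0.3,"dy":4.9,"dz":-0.5,"wx":-4.8,"wy":0,"wz":1.4},{"dx":0.3,"dy":4.9,"dz":-0.5,"wx":-4.8,"wy":0,"wz":1.4}]'
python3 -m inch '[{"dx":0,"dy":4.9,"dz":-1,"wx":-4.8,"wy":0,"wz":1.4},{"dx":0,"dy":4.9,"dz":-1,"wx":-4.8,"wy":0,"wz":1.4},{"dx":0,"dy":4.9,"dz":-1,"wx":-4.8,"wy":0,"wz":1.4},{"dx":0,"dy":4.9,"dz":-1,"wx":-4.8,"wy":0,"wz":1.4}]'
python3 - <<'E'
from h import *
plan((.4775,-.325,.20),ori(-45,30,180))
E
```

```text
t: 17.73
tcp_pos: [0.4962, -0.1451, 0.3805]
tool_rot: [0.765, -0.185, 0.606, 0.117]
force: [0.3, 0.5, 0.1]
finger_gap: 0.715
gripper_force: 38.5
t: 18.23
tcp_pos: [0.3585, -0.2887, 0.3809]
tool_rot: [0.725, -0.32, 0.572, 0.212]
force: [0.8, -0.9, -0.4]
finger_gap: 0.713
gripper_force: 38.5
t18.23 q [-1.07  0.27  2.44  2.77  0.9  -1.35] tcp [ 0.358 -0.289  0.381] F [ 0.8 -0.9 -0.4] gap 0.71 gf 38.5
 shift cm [-14.99  -4.79  15.31] len 22.0 turn deg [ -1.2 -15.2  -3.2] |16|
```

```bash
python3 -m inch '[{"dx":0,"dy":-1.2,"dz":5,"wx":0,"wy":0,"wz":0},{"dx":-3,"dy":-1.2,"dz":4,"wx":0,"wy":0,"wz":0},{"dx":-4,"dy":-1.2,"dz":3,"wx":0,"wy":0,"wz":0},{"dx":-4,"dy":-1.2,"dz":1.7,"wx":0,"wy":0,"wz":0},{"dx":-4,"dy":0,"dz":1.6,"wx":0,"wy":0,"wz":0},{"dx":0,"dy":0,"dz":0,"wx":-0.6,"wy":-7.6,"wz":-1.6},{"dx":0,"dy":0,"dz":0,"wx":-0.6,"wy":-7.6,"wz":-1.6},{"dx":0,"dy":0,"dz":0,"wx":0,"wy":0,"wz":0}]'
python3 - <<'E'
from h import *
plan((.4775,-.325,.072),ori(-45,30,180))
E
```

```text
t: 19.23
tcp_pos: [0.4789, -0.3242, 0.2007]
tool_rot: [0.8, -0.329, 0.464, 0.192]
force: [0.3, -0.2, -0.4]
finger_gap: 0.714
gripper_force: 38.5
t19.23 q [-0.79  0.71  2.17  3.13  0.79 -1.57] tcp [ 0.479 -0.324  0.201] F [ 0.3 -0.2 -0.4] gap 0.71 gf 38.5
 shift cm [-11.2    0.13   6.35] len 12.9 turn deg [-0.1 -0.2  0.2] |0|
```

```bash
python3 -m inch '[{"dx":-4,"dy":0,"dz":2.3,"wx":0,"wy":0,"wz":0},{"dx":-4,"dy":0,"dz":2.3,"wx":0,"wy":0,"wz":0},{"dx":-2,"dy":0,"dz":1.2,"wx":0,"wy":0,"wz":0},{"dx":-1,"dy":0,"dz":0.6,"wx":0,"wy":0,"wz":0},{"dx":0,"dy":0,"dz":0,"wx":0,"wy":0,"wz":0}]'
python3 -m inch '[{"dx":-0.2,"dy":0,"dz":0.1,"wx":0,"wy":0,"wz":0},{"dx":0,"dy":0,"dz":0,"wx":0,"wy":0,"wz":0}]'
```

```text
t: 19.85
tcp_pos: [0.4784, -0.3244, 0.0732]
tool_rot: [0.8, -0.33, 0.462, 0.192]
force: [-0.4, 0.6, -0.6]
finger_gap: 0.714
gripper_force: 38.5
t: 20.1
tcp_pos: [0.4789, -0.3247, 0.0728]
tool_rot: [0.8, -0.329, 0.463, 0.192]
force: [0.8, 0.3, -0.4]
finger_gap: 0.719
gripper_force: 38.5
```

```bash
python3 -m inch '[{"dx":-0.2,"dy":0,"dz":0.1,"wx":0,"wy":0,"wz":0},{"dx":0,"dy":0,"dz":0,"wx":0,"wy":0,"wz":0}]'; python3 -m inch '[{"dx":-0.2,"dy":0,"dz":0.1,"wx":0,"wy":0,"wz":0},{"dx":0,"dy":0,"dz":0,"wx":0,"wy":0,"wz":0}]'
```

```text
t: 20.35
tcp_pos: [0.4787, -0.3245, 0.0698]
tool_rot: [0.8, -0.33, 0.463, 0.192]
force: [-0.5, 0.8, -1.4]
finger_gap: 0.72
gripper_force: 38.5
t: 20.6
tcp_pos: [0.4789, -0.3248, 0.0684]
tool_rot: [0.799, -0.329, 0.464, 0.192]
force: [-0.9, -0.2, 5.5]
finger_gap: 0.714
gripper_force: 38.4
```

```bash
python3 -m inch '[{"dx":0,"dy":0,"dz":0,"wx":0,"wy":0,"wz":0},{"dx":0,"dy":0,"dz":0,"wx":0,"wy":0,"wz":0},{"dx":0,"dy":0,"dz":0,"wx":0,"wy":0,"wz":0},{"dx":0,"dy":0,"dz":0,"wx":0,"wy":0,"wz":0},{"dx":0,"dy":0,"dz":0,"wx":0,"wy":0,"wz":0}]' 1
python3 -m inch '[{"dx":0,"dy":0,"dz":-1.5,"wx":0,"wy":0,"wz":0},{"dx":0,"dy":0,"dz":-2.5,"wx":0,"wy":0,"wz":0},{"dx":0,"dy":0,"dz":-2.5,"wx":0,"wy":0,"wz":0},{"dx":0,"dy":0,"dz":-1.5,"wx":0,"wy":0,"wz":0},{"dx":5,"dy":0,"dz":0,"wx":0,"wy":0,"wz":0},{"dx":5,"dy":0,"dz":0,"wx":0,"wy":0,"wz":0}]'
python3 - <<'E'
from h import *
plan((.4775,-.325,.072),ori(-45,30,180))
for n in("scene","side"):
    i=eyes.snapshot(n);cv2.imwrite(f"pics/pot_{n}.png",i[:,:,::-1])
a=cv2.imread("pics/raw_scene.png");b=cv2.imread("pics/pot_scene.png");a2=cv2.imread("pics/raw_side.png");b2=cv2.imread("pics/pot_side.png")
def cen(i,r):  # dark pot blob
    y0,y1,x0,x1=r;g=cv2.cvtColor(i[y0:y1,x0:x1],6);m=(g<75).astype(np.uint8);n,l,s,c=cv2.connectedComponentsWithStats(m);k=1+s[1:,4].argmax();return s[k],c[k]+[x0,y0]
print(cen(a,(265,305,155,195)),cen(b,(265,305,155,195)));print(cen(a2,(315,360,235,275)),cen(b2,(315,360,235,275)))
E
```

```text
t: 21.22
tcp_pos: [0.4784, -0.3243, 0.067]
tool_rot: [0.801, -0.33, 0.462, 0.192]
force: [0.4, -0.3, -0.0]
finger_gap: 1.001
gripper_force: 0.0
t: 21.98
tcp_pos: [0.4645, -0.3101, 0.1924]
tool_rot: [0.802, -0.33, 0.46, 0.191]
force: [0.6, -1.3, -0.6]
finger_gap: 1.001
gripper_force: 0.0
t21.98 q [-0.79  0.73  2.22  3.13  0.86 -1.57] tcp [ 0.464 -0.31   0.192] F [ 0.6 -1.3 -0.6] gap 1.00 gf 0.0
 shift cm [-9.39  0.11  7.78] len 12.2 turn deg [-0.1  0.3  0.2] |0|
(array([  8,  10,  19,  23, 246], dtype=int32), array([172.2804878 , 285.09349593])) (array([  8,  11,  19,  22, 297], dtype=int32), array([172.69360269, 285.92255892]))
(array([ 15,  24,  16,  14, 107], dtype=int32), array([257.62616822, 347.07476636])) (array([0, 0, 2, 2, 4], dtype=int32), array([235.5, 315.5]))
```

The pot's blob in the scene view is unchanged from its starting place (172,285), so it stands upright there. Now I plan the move to the catch.

Run:
```python
from h import *
yl=np.rad2deg(col()[2])
def dn(head): # tool down, tool y at heading (deg)
    a=np.deg2rad(head);y=np.array([np.cos(a),np.sin(a),0]);z=np.array([0,0,-1.]);return np.c_[np.cross(y,z),y,z]
q0=sense()['q'];A=dn(yl+90);L=dn(yl)
st=c2w((-28,-128,232+73));qs,r=ik(st+[0,0,.08],A,[.05,.1,1.6,0,1.4,-1.2]);print("start",st,qs.round(2),r)
for p in((25,-166,314),(-20,-166,305),(-81,-166,233)):
    q,r=ik(c2w(p),L,[.05,.1,1.6,0,1.4,.3]);print(p,c2w(p).round(3),q.round(2),r)
n=26;b=np.array([0,-.25,0,0,.15,0])
rows([pose(q0+(qs-q0)*k/n+b*np.sin(np.pi*k/n)) for k in range(1,n+1)])
```

```text
start [0.45755955 0.11282544 0.305     ] [ 0.01  0.22  1.69 -0.    1.23 -1.3 ] 2.65898414397725e-11
(25, -166, 314) [0.499 0.062 0.314] [-0.1   0.35  1.71 -0.    1.08  0.17] 3.6917718881923633e-07
(-20, -166, 305) [0.455 0.074 0.305] [-0.08  0.31  1.82 -0.    1.02  0.19] 1.8034128412836026e-05
(-81, -166, 233) [0.396 0.09  0.233] [-0.05  0.37  2.02 -0.    0.75  0.21] 1.7763568394002505e-11
4.2 -3.0 -1.0 6.7 5.8 -4.8   |10.1 [ 0.55 -0.34  0.21]
4.0 -3.8 -0.7 6.8 5.8 -4.8   |10.1 [ 0.59 -0.31  0.26]
4.0 -3.7 -0.4 6.7 5.6 -4.9   |10.0 [ 0.62 -0.27  0.3 ]
4.1 -3.6 -0.3 6.7 5.3 -5.0   |9.9 [ 0.64 -0.23  0.34]
4.0 -3.5 -0.1 6.7 5.1 -5.0   |9.8 [ 0.66 -0.18  0.38]
3.9 -3.3 0.1 6.7 4.7 -5.0   |9.6 [ 0.67 -0.13  0.41]
3.7 -3.2 0.3 6.7 4.3 -5.0   |9.4 [ 0.67 -0.08  0.44]
3.5 -3.0 0.4 6.7 3.9 -4.9   |9.2 [ 0.67 -0.02  0.46]
3.2 -2.8 0.5 6.7 3.4 -4.9   |9.0 [0.66 0.02 0.47]
3.0 -2.6 0.6 6.8 3.0 -4.9   |8.9 [0.65 0.07 0.48]
2.6 -2.4 0.7 6.7 2.5 -4.7   |8.6 [0.63 0.11 0.48]
2.4 -2.3 0.6 6.8 2.0 -4.6   |8.4 [0.61 0.15 0.48]
2.0 -2.1 0.7 6.8 1.6 -4.5   |8.3 [0.59 0.18 0.47]
1.7 -2.0 0.7 6.8 1.1 -4.4   |8.2 [0.57 0.2  0.46]
1.3 -1.9 0.7 6.7 0.8 -4.1   |7.9 [0.54 0.22 0.45]
1.1 -1.7 0.6 6.8 0.3 -4.1   |7.9 [0.52 0.23 0.43]
0.8 -1.7 0.5 6.7 0.0 -3.9   |7.8 [0.5  0.24 0.42]
0.4 -1.5 0.5 6.6 -0.3 -3.8   |7.6 [0.49 0.24 0.4 ]
0.3 -1.5 0.5 6.7 -0.6 -3.7   |7.7 [0.47 0.23 0.38]
-0.0 -1.4 0.3 6.6 -0.8 -3.6   |7.6 [0.46 0.22 0.36]
-0.2 -1.3 0.4 6.5 -1.2 -3.5   |7.5 [0.45 0.21 0.35]
-0.5 -1.2 0.2 6.4 -1.4 -3.5   |7.4 [0.45 0.19 0.33]
-0.6 -1.1 0.2 6.4 -1.6 -3.5   |7.5 [0.44 0.17 0.32]
-0.7 -1.1 0.1 6.3 -1.9 -3.5   |7.5 [0.45 0.15 0.32]
-1.0 -1.0 0.0 6.2 -2.1 -3.5   |7.4 [0.45 0.13 0.31]
-1.0 -0.9 -0.1 6.1 -2.3 -3.5   |7.4 [0.46 0.11 0.31]
```

```bash
python3 -m inch '[{"dx":4.2,"dy":-3,"dz":-1,"wx":6.7,"wy":5.8,"wz":-4.8},{"dx":4,"dy":-3.8,"dz":-0.7,"wx":6.8,"wy":5.8,"wz":-4.8},{"dx":4,"dy":-3.7,"dz":-0.4,"wx":6.7,"wy":5.6,"wz":-4.9},{"dx":4.1,"dy":-3.6,"dz":-0.3,"wx":6.7,"wy":5.3,"wz":-5},{"dx":4,"dy":-3.5,"dz":-0.1,"wx":6.7,"wy":5.1,"wz":-5},{"dx":3.9,"dy":-3.3,"dz":0.1,"wx":6.7,"wy":4.7,"wz":-5},{"dx":3.7,"dy":-3.2,"dz":0.3,"wx":6.7,"wy":4.3,"wz":-5},{"dx":3.5,"dy":-3,"dz":0.4,"wx":6.7,"wy":3.9,"wz":-4.9},{"dx":3.2,"dy":-2.8,"dz":0.5,"wx":6.7,"wy":3.4,"wz":-4.9}]' 0 30
python3 -m inch '[{"dx":3,"dy":-2.6,"dz":0.6,"wx":6.8,"wy":3,"wz":-4.9},{"dx":2.6,"dy":-2.4,"dz":0.7,"wx":6.7,"wy":2.5,"wz":-4.7},{"dx":2.4,"dy":-2.3,"dz":0.6,"wx":6.8,"wy":2,"wz":-4.6},{"dx":2,"dy":-2.1,"dz":0.7,"wx":6.8,"wy":1.6,"wz":-4.5},{"dx":1.7,"dy":-2,"dz":0.7,"wx":6.8,"wy":1.1,"wz":-4.4},{"dx":1.3,"dy":-1.9,"dz":0.7,"wx":6.7,"wy":0.8,"wz":-4.1},{"dx":1.1,"dy":-1.7,"dz":0.6,"wx":6.8,"wy":0.3,"wz":-4.1},{"dx":0.8,"dy":-1.7,"dz":0.5,"wx":6.7,"wy":0,"wz":-3.9}]'
python3 - <<'E'
from h import *
s=sense();q0=s['q'];print(q0.round(2),s['tcp_pos'].round(3),(s['tcp_pos']+R.from_quat(s['tool_rot']).as_matrix()[:,2]*.073).round(3))
yl=np.rad2deg(col()[2])
a=np.deg2rad(yl+90);y=np.array([np.cos(a),np.sin(a),0]);z=np.array([0,0,-1.]);A=np.c_[np.cross(y,z),y,z]
qs,r=ik(c2w((-28,-128,395)),A,[.05,.1,1.6,0,1.4,-1.2])
n=9;rows([pose(q0+(qs-q0)*k/n) for k in range(1,n+1)])
E
```

```text
t: 23.2
tcp_pos: [0.5926, -0.003, 0.4699]
tool_rot: [0.63, 0.338, 0.697, 0.052]
force: [0.1, 0.2, -0.4]
finger_gap: -0.0
gripper_force: 0.0
t: 24.2
tcp_pos: [0.479, 0.1787, 0.4526]
tool_rot: [0.388, 0.787, 0.477, -0.047]
force: [-0.3, 0.3, -1.0]
finger_gap: -0.002
gripper_force: 0.0
[-0.27  0.17  1.87  1.08  1.25 -1.38] [0.479 0.179 0.453] [0.501 0.236 0.413]
0.5 -1.4 0.6 6.8 -0.5 -3.5   |7.7 [0.48 0.24 0.4 ]
-0.1 -1.5 0.6 6.7 -0.7 -3.6   |7.6 [0.47 0.23 0.38]
-0.1 -1.4 0.4 6.6 -0.9 -3.6   |7.6 [0.46 0.22 0.36]
-0.3 -1.2 0.3 6.5 -1.3 -3.7   |7.6 [0.45 0.21 0.34]
-0.4 -1.2 0.1 6.4 -1.5 -3.6   |7.5 [0.45 0.19 0.33]
-0.5 -1.0 -0.0 6.3 -1.7 -3.7   |7.5 [0.45 0.17 0.32]
-0.7 -1.0 -0.2 6.2 -2.1 -3.5   |7.4 [0.45 0.15 0.32]
-0.8 -1.0 -0.3 6.2 -2.3 -3.5   |7.5 [0.45 0.13 0.32]
-1.0 -0.9 -0.5 6.1 -2.5 -3.4   |7.4 [0.46 0.11 0.32]
```

```bash
python3 -m inch '[{"dx":0.5,"dy":-1.4,"dz":0.6,"wx":6.8,"wy":-0.5,"wz":-3.5},{"dx":-0.1,"dy":-1.5,"dz":0.6,"wx":6.7,"wy":-0.7,"wz":-3.6},{"dx":-0.1,"dy":-1.4,"dz":0.4,"wx":6.6,"wy":-0.9,"wz":-3.6},{"dx":-0.3,"dy":-1.2,"dz":0.3,"wx":6.5,"wy":-1.3,"wz":-3.7},{"dx":-0.4,"dy":-1.2,"dz":0.1,"wx":6.4,"wy":-1.5,"wz":-3.6},{"dx":-0.5,"dy":-1,"dz":0,"wx":6.3,"wy":-1.7,"wz":-3.7},{"dx":-0.7,"dy":-1,"dz":-0.2,"wx":6.2,"wy":-2.1,"wz":-3.5},{"dx":-0.8,"dy":-1,"dz":-0.3,"wx":6.2,"wy":-2.3,"wz":-3.5},{"dx":-1,"dy":-0.9,"dz":-0.5,"wx":6.1,"wy":-2.5,"wz":-3.4},{"dx":0,"dy":0,"dz":0,"wx":0,"wy":0,"wz":0}]'
cat >> h.py <<'E'
def dn(head):
    a=np.deg2rad(head+np.rad2deg(col()[2]));y=np.array([np.cos(a),np.sin(a),0]);z=np.array([0,0,-1.]);return np.c_[np.cross(y,z),y,z]
def loc(p):
    x,y,w=col();return R.from_euler('z',-w).apply(np.array(p)-[x,y,0])*1000
E
python3 - <<'E'
from h import *
plan(c2w((-28,-128,305)),dn(90))
cv2.imwrite("pics/k1w.png",eyes.snapshot("wrist")[:,:,::-1])
c=cam("wrist");print("tab top should be at",proj("wrist",c2w((-27,-98,253)),c),"hinge",proj("wrist",c2w((-27,-98,208)),c),"grip ends",proj("wrist",[c2w((25,-204,260)),c2w((25,-126,260))],c))
E
```

```text
t: 25.45
tcp_pos: [0.4585, 0.1132, 0.3949]
tool_rot: [0.134, 0.991, 0.001, -0.0]
force: [-1.0, 1.4, -0.1]
finger_gap: -0.0
gripper_force: 0.0
t25.45 q [ 0.    0.21  1.68  0.    1.25 -1.3 ] tcp [0.459 0.113 0.395] F [-1.   1.4 -0.1] gap -0.00 gf 0.0
 shift cm [ 0.08 -0.09  8.99] len 9.0 turn deg [ 0.2 -0.  -0.3] |0|
tab top should be at [[293.93239702 205.60279521]] hinge [[287.17889139 186.43338609]] grip ends [[148.32365667 275.77928708]
 [254.26425724 275.69891675]]
```

View pics/k1w.png

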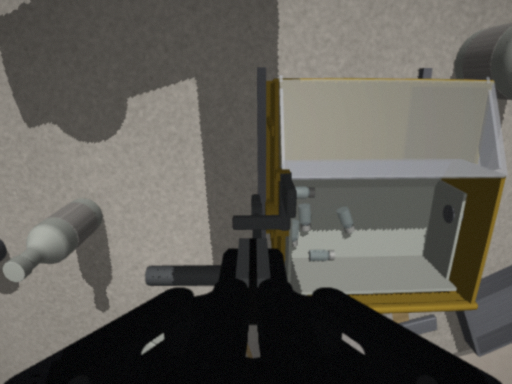

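The wrist view shows all five vials in the tray, at (304,192), (304,218), (294,235), (345,218) and (321,255). The tab is at about (289,195), the blade at (260,222), and the grip bar at row 275 where the model predicts it.

```bash
python3 -m inch '[{"dx":0.5,"dy":-0.2,"dz":3,"wx":0,"wy":0,"wz":0},{"dx":0,"dy":0,"dz":3,"wx":0,"wy":0,"wz":0},{"dx":0,"dy":0,"dz":2,"wx":0,"wy":0,"wz":0},{"dx":0,"dy":0,"dz":1,"wx":0,"wy":0,"wz":0},{"dx":0,"dy":0,"dz":0,"wx":0,"wy":0,"wz":0}]' 0 && python3 -m inch '[{"dx":0,"dy":0.6,"dz":0,"wx":0,"wy":0,"wz":0},{"dx":0,"dy":0.6,"dz":0,"wx":0,"wy":0,"wz":0},{"dx":0,"dy":0.6,"dz":0,"wx":0,"wy":0,"wz":0},{"dx":0,"dy":0.6,"dz":0,"wx":0,"wy":0,"wz":0},{"dx":0,"dy":0.6,"dz":0,"wx":0,"wy":0,"wz":0},{"dx":0,"dy":0.6,"dz":0,"wx":0,"wy":0,"wz":0}]'
python3 - <<'E'
from h import *
plan(c2w((-32,-94,305)),dn(90))
E
```

```text
t: 26.12
tcp_pos: [0.454, 0.1121, 0.3052]
tool_rot: [0.135, 0.991, 0.001, 0.001]
force: [-0.6, 0.9, 0.5]
finger_gap: -0.0
gripper_force: 0.0
t: 26.88
tcp_pos: [0.4641, 0.1473, 0.3059]
tool_rot: [0.135, 0.991, 0.001, 0.002]
force: [0.9, -0.9, -0.5]
finger_gap: -0.004
gripper_force: 0.6
t26.88 q [ 0.08  0.34  1.77  0.    1.03 -1.23] tcp [0.464 0.147 0.306] F [ 0.9 -0.9 -0.5] gap -0.00 gf 0.6
 shift cm [ 0.13 -0.1   0.09] len 0.2 turn deg [ 0.2  0.2 -0.3] |0|
```

```bash
python3 -m inch '[{"dx":0.1,"dy":0.6,"dz":0.5,"wx":0,"wy":0,"wz":0},{"dx":0,"dy":0.4,"dz":0.4,"wx":0,"wy":0,"wz":0},{"dx":0,"dy":0.4,"dz":0.4,"wx":0,"wy":0,"wz":0},{"dx":0,"dy":0.4,"dz":0.4,"wx":0,"wy":0,"wz":0},{"dx":0,"dy":0.2,"dz":0.4,"wx":0,"wy":0,"wz":0},{"dx":0,"dy":0,"dz":0,"wx":0,"wy":0,"wz":0}]'
python3 - <<'E'
from h import *
print(loc(sense()['tcp_pos']).round(1))
E
```

```text
t: 27.62
tcp_pos: [0.4684, 0.1668, 0.2846]
tool_rot: [0.135, 0.991, 0.001, 0.001]
force: [-0.2, 0.7, -0.4]
finger_gap: 0.004
gripper_force: 0.0
[-31.7 -73.1 284.6]
```

```bash
python3 -m inch '[{"dx":0,"dy":0.1,"dz":0.2,"wx":0,"wy":0,"wz":0},{"dx":0,"dy":0,"dz":0.2,"wx":0,"wy":0,"wz":0},{"dx":0,"dy":0,"dz":0,"wx":0,"wy":0,"wz":0}]'; python3 -m inch '[{"dx":0,"dy":0,"dz":-2,"wx":0,"wy":0,"wz":0},{"dx":0,"dy":0,"dz":-4,"wx":0,"wy":0,"wz":0},{"dx":0,"dy":-1.8,"dz":-3,"wx":0,"wy":0,"wz":0},{"dx":-0.4,"dy":-3,"dz":0,"wx":0,"wy":0,"wz":0},{"dx":0,"dy":0,"dz":0,"wx":0,"wy":0,"wz":0}]'
python3 - <<'E'
from h import *
p=eyes.camera_params("wrist");i=eyes.snapshot("wrist");cv2.imwrite("pics/k2w.png",i[:,:,::-1]);a=cv2.imread("pics/k1w.png")
g=cv2.cvtColor(i,7);g0=cv2.cvtColor(a,6)
plan(c2w((-28,-128,395)),dn(90))
for n,G in(("before",g0),("after",g)):
    print(n);print("\n".join("".join("#" if v<55 else ("+" if v<90 else ".") for v in G[r,230:350:2]) for r in range(170,236,4)))
E
```

```text
t: 28.0
tcp_pos: [0.4688, 0.1673, 0.283]
tool_rot: [0.135, 0.991, 0.001, 0.002]
force: [-3.7, -1.8, 14.6]
finger_gap: -0.0
gripper_force: 7.1
t: 28.62
tcp_pos: [0.4593, 0.119, 0.3713]
tool_rot: [0.136, 0.991, 0.001, 0.002]
force: [-0.3, 0.5, 0.3]
finger_gap: -0.003
gripper_force: 0.0
t28.68 q [ 0.02  0.24  1.71  0.    1.19 -1.28] tcp [0.459 0.12  0.371] F [-0.3 -0.  -0.1] gap 0.00 gf 0.0
 shift cm [-0.01 -0.7  -2.4 ] len 2.5 turn deg [ 0.2  0.2 -0.4] |1|
before
+++++++++++++++###++######++++..............................
+++++++++++++++###++###++######.............................
++.+++++++++.++#+#++###++######.............................
+++++++++++++++###++##++########++++++++++++++++++++++++++++
++++++++++++++++++++###+#########......+++++++++++++++++++++
.+++++++++++++++#+++###+#########.......++++..............+.
++++++++++++####+#++###+#########+......++++...............+
+++++++++.+######+++##++##########++++..+++....+............
++.++++++++######+####++#########+.........................+
+++++++++++#######++++++#########+........+...........+.....
+++++++++++########+++++
[... 745 characters left out ...]
##########+++++++++++++++++++
++++++++++++++##+++#++####################+++++++++++++++.++
++++++++++++++##++##++###################+++++++++++++++.+..
+++++++++####+##++###+###################+++++++++++++++...+
++++++++############++####################+++++++++#+++.+...
++++++++######+#####++#######+++........++.....+.......+...+
++++++++######+##+++++#######............++..++.....+.......
++++++++########++++++#######.+..+......+...+....+.++.......
++.+++++########++++++######+..+++........+.+..++....+++....
+.++++++########++++++######+....+...........+..+..++.++....
++++++++########++++++######+.....+.....+.+.+++++.++...++...
++++++++######+#++++#########.....++++++++.++.....+.++.++++.
```

The mask shows the tab lying flat inward (dark plate at about columns 276–312, rows 182–206) and the blade no longer pointing outward. With 14.6 N felt at its stop, the catch is flipped. Next is the lever.

Run:
```python
from h import *
plan(c2w((25,-167,390)),dn(0))
prev=None
for f in np.arange(0,1.36,.13):
    p=np.array([25-110*np.sin(f),150+110*np.cos(f)])
    if prev is not None: print(round(f,2),"dy,dz cm",((p-prev)*[1,-1]/10).round(2))
    prev=p
```

```text
t28.68 q [ 0.02  0.24  1.71  0.    1.19 -1.28] tcp [0.459 0.12  0.371] F [-0.3 -0.  -0.1] gap 0.00 gf 0.0
 shift cm [-5.34 -4.56 -1.9 ] len 7.3 turn deg [ 0.3 -0.  89.6] |90|
0.13 dy,dz cm [-1.43  0.09]
0.26 dy,dz cm [-1.4   0.28]
0.39 dy,dz cm [-1.35  0.46]
0.52 dy,dz cm [-1.28  0.63]
0.65 dy,dz cm [-1.19  0.79]
0.78 dy,dz cm [-1.08  0.94]
0.91 dy,dz cm [-0.95  1.07]
1.04 dy,dz cm [-0.8   1.18]
1.17 dy,dz cm [-0.64  1.28]
1.3 dy,dz cm [-0.47  1.35]
```

```bash
python3 -m inch '[{"dx":-2.7,"dy":-2.3,"dz":-1,"wx":0,"wy":0,"wz":0},{"dx":-2.7,"dy":-2.3,"dz":-1,"wx":0,"wy":0,"wz":0},{"dx":0,"dy":0,"dz":0,"wx":0,"wy":0,"wz":10},{"dx":0,"dy":0,"dz":0,"wx":0,"wy":0,"wz":10},{"dx":0,"dy":0,"dz":0,"wx":0,"wy":0,"wz":10},{"dx":0,"dy":0,"dz":0,"wx":0,"wy":0,"wz":10},{"dx":0,"dy":0,"dz":0,"wx":0,"wy":0,"wz":10},{"dx":0,"dy":0,"dz":0,"wx":0,"wy":0,"wz":10}]' 1
python3 -m inch '[{"dx":0,"dy":0,"dz":0,"wx":0,"wy":0,"wz":10},{"dx":0,"dy":0,"dz":0,"wx":0,"wy":0,"wz":10},{"dx":0,"dy":0,"dz":0,"wx":0,"wy":0,"wz":10},{"dx":0,"dy":0,"dz":0,"wx":0,"wy":0,"wz":0}]'
python3 - <<'E'
from h import *
plan(c2w((25,-167,312)),dn(0))
i=eyes.snapshot("wrist");cv2.imwrite("pics/l1.png",i[:,:,::-1]);c=cam("wrist")
print(proj("wrist",[c2w((25,-204,260)),c2w((25,-126,260)),c2w((17.5,-180,260)),c2w((32.5,-180,260))],c).round(0))
g=cv2.cvtColor(i,7);x0,y0=proj("wrist",c2w((25,-185,260)),c)[0].astype(int)
print(x0,y0);print("\n".join("".join("#" if v<60 else ("+" if v<100 else ".") for v in g[r,max(0,x0-60):x0+60:2]) for r in range(y0-50,min(384,y0+50),4)))
E
```

```text
t: 29.68
tcp_pos: [0.4994, 0.0622, 0.3903]
tool_rot: [0.614, 0.789, 0.002, 0.0]
force: [-0.3, 0.3, 0.5]
finger_gap: 0.999
gripper_force: 0.0
t: 30.18
tcp_pos: [0.4993, 0.062, 0.3904]
tool_rot: [0.795, 0.607, 0.002, -0.0]
force: [0.7, -0.0, -0.3]
finger_gap: 1.002
gripper_force: 0.0
t30.18 q [-0.1   0.26  1.62  0.    1.26  0.17] tcp [0.499 0.062 0.39 ] F [ 0.7 -0.  -0.3] gap 1.00 gf 0.0
 shift cm [-0.11 -0.08  7.84] len 7.8 turn deg [ 0.1 -0.2 -0.1] |0|
[[251. 261.]
 [251. 152.]
 [240. 230.]
 [262. 230.]]
251 236
.........................###########........................
.........................###########........................
.........................###########........................
.........................###########........................
.........................###########........................
.........................###########........................
.........................###########........................
.........................###########........................
.........................###########........................
.........................########
[... 242 characters left out ...]
+####........................
+++++++...................++++++####........................
++++++++++...............+++++++####........................
+++++++++++...............++++++####........................
++++++++++++..............++++++####........................
+++++++++++++.............++++++####........................
+++++++++++++.............++++++###+........................
+++++++++++++...............++++++.............+++++++++++++
+++++++++++++.................................++++++++++++++
+++++++++++++................................+++++++++++++++
++++++++++++................................++++++++++++++++
++++++++++...................................+++++++++++++++
```

The bar spans columns 241–262 with its end at row ~266, matching the prediction. I descend and grip it.

```bash
python3 -m inch '[{"dx":0,"dy":0,"dz":3,"wx":0,"wy":0,"wz":0},{"dx":0,"dy":0,"dz":3,"wx":0,"wy":0,"wz":0},{"dx":0,"dy":0,"dz":1.8,"wx":0,"wy":0,"wz":0},{"dx":0,"dy":0,"dz":0,"wx":0,"wy":0,"wz":0}]' 1; python3 -m inch '[{"dx":0,"dy":0,"dz":0,"wx":0,"wy":0,"wz":0},{"dx":0,"dy":0,"dz":0,"wx":0,"wy":0,"wz":0},{"dx":0,"dy":0,"dz":0,"wx":0,"wy":0,"wz":0},{"dx":0,"dy":0,"dz":0,"wx":0,"wy":0,"wz":0},{"dx":0,"dy":0,"dz":0,"wx":0,"wy":0,"wz":0},{"dx":0,"dy":0,"dz":0,"wx":0,"wy":0,"wz":0},{"dx":0,"dy":0,"dz":0,"wx":0,"wy":0,"wz":0}]' 0 60
```

```text
t: 30.72
tcp_pos: [0.4988, 0.0617, 0.3115]
tool_rot: [0.795, 0.606, 0.001, -0.001]
force: [-0.1, -0.3, -0.3]
finger_gap: 1.004
gripper_force: 0.0
t: 31.6
tcp_pos: [0.4986, 0.0616, 0.3135]
tool_rot: [0.796, 0.606, 0.002, -0.0]
force: [-2.9, 0.5, 5.2]
finger_gap: 0.149
gripper_force: 58.5
```

```bash
python3 -m inch '[{"dx":0,"dy":-0.7,"dz":0,"wx":0,"wy":0,"wz":0},{"dx":0,"dy":-0.7,"dz":0.1,"wx":0,"wy":0,"wz":0},{"dx":0,"dy":-0.7,"dz":0.1,"wx":0,"wy":0,"wz":0},{"dx":0,"dy":-0.7,"dz":0.2,"wx":0,"wy":0,"wz":0},{"dx":0,"dy":-0.7,"dz":0.2,"wx":0,"wy":0,"wz":0}]'
```

```text
t: 32.22
tcp_pos: [0.4707, 0.0691, 0.3098]
tool_rot: [0.796, 0.606, 0.007, 0.007]
force: [7.6, -2.5, 0.3]
finger_gap: 0.154
gripper_force: 59.4
```

```bash
python3 -m inch '[{"dx":0,"dy":-1.2,"dz":0.5,"wx":0,"wy":0,"wz":0},{"dx":0,"dy":-1.2,"dz":0.6,"wx":0,"wy":0,"wz":0},{"dx":0,"dy":-1.1,"dz":0.8,"wx":0,"wy":0,"wz":0},{"dx":0,"dy":-1,"dz":0.9,"wx":0,"wy":0,"wz":0},{"dx":0,"dy":-0.8,"dz":1,"wx":0,"wy":0,"wz":0},{"dx":0,"dy":-0.7,"dz":1.1,"wx":0,"wy":0,"wz":0},{"dx":0,"dy":-0.6,"dz":1.2,"wx":0,"wy":0,"wz":0}]'
python3 - <<'E'
from h import *
s=sense();M=R.from_quat(s['tool_rot']).as_matrix();b=loc(s['tcp_pos']+M[:,2]*.054);print(b.round(1),"angle",np.arctan2(25-b[0],b[2]-150),s['force'].round(1),s['q'].round(2),(M[:,2]).round(3))
E
```

```text
t: 33.1
tcp_pos: [0.4032, 0.0872, 0.2468]
tool_rot: [0.795, 0.606, 0.003, 0.003]
force: [-0.2, -7.1, 8.1]
finger_gap: 0.153
gripper_force: 69.8
[ -73.3 -166.9  192.8] angle 1.1604496229950352 [-0.2 -7.1  8.1] [-0.06  0.34  2.01 -0.    0.78  0.21] [ 0.008 -0.002 -1.   ]
```

```bash
python3 -m inch '[{"dx":0,"dy":-0.4,"dz":0.8,"wx":0,"wy":0,"wz":0},{"dx":0,"dy":-0.2,"dz":0.6,"wx":0,"wy":0,"wz":0},{"dx":0,"dy":0,"dz":0,"wx":0,"wy":0,"wz":0},{"dx":0,"dy":0,"dz":0,"wx":0,"wy":0,"wz":0},{"dx":0,"dy":0,"dz":0,"wx":0,"wy":0,"wz":0}]'
cat > a.py <<'E'
from h import *
s=sense();M=R.from_quat(s['tool_rot']).as_matrix();b=loc(s['tcp_pos']+M[:,2]*.054);print(b.round(1),"angle",np.arctan2(25-b[0],b[2]-150),s['force'].round(1),"gf",s['gripper_force'])
E
python3 a.py
```

```text
t: 33.72
tcp_pos: [0.3978, 0.0887, 0.2328]
tool_rot: [0.795, 0.607, 0.003, 0.003]
force: [-2.3, -7.0, 10.5]
finger_gap: 0.15
gripper_force: 71.2
[ -78.9 -166.9  178.8] angle 1.3000431041683647 [-2.3 -7.  10.5] gf 71.196448802948
```

```bash
python3 -m inch '[{"dx":0,"dy":0,"dz":0.2,"wx":0,"wy":0,"wz":0},{"dx":0,"dy":0,"dz":0,"wx":0,"wy":0,"wz":0},{"dx":0,"dy":0,"dz":0,"wx":0,"wy":0,"wz":0},{"dx":0,"dy":0,"dz":0,"wx":0,"wy":0,"wz":0},{"dx":0,"dy":0,"dz":0,"wx":0,"wy":0,"wz":0},{"dx":0,"dy":0,"dz":0,"wx":0,"wy":0,"wz":0},{"dx":0,"dy":0,"dz":0,"wx":0,"wy":0,"wz":0},{"dx":0,"dy":0,"dz":0,"wx":0,"wy":0,"wz":0},{"dx":0,"dy":0,"dz":0,"wx":0,"wy":0,"wz":0},{"dx":0,"dy":0,"dz":0,"wx":0,"wy":0,"wz":0}]'
python3 a.py
python3 - <<'E'
from h import *
a=cv2.imread("pics/pot_scene.png");b=eyes.snapshot("scene")[:,:,::-1]
r=slice(268,304),slice(158,192);print("pot diff",cv2.absdiff(a[r],np.ascontiguousarray(b[r])).mean())
E
```

```text
t: 34.98
tcp_pos: [0.3972, 0.0888, 0.2304]
tool_rot: [0.795, 0.606, 0.002, 0.002]
force: [-1.3, -7.5, 7.7]
finger_gap: 0.151
gripper_force: 71.7
[ -79.6 -167.   176.4] angle 1.3237614585227897 [-1.3 -7.5  7.7] gf 71.68789029121399
pot diff 6.057461873638344
```

```bash
python3 -c "
from station import workorder
print(workorder.sign_off())"
```

```text
the job is handed in; nothing more can be done
None
```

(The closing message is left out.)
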